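Lock the bench mill's flywheel for cleaning

TASK

Lock the bench mill's flywheel. First, leaving the locking pin in its stand, turn the free-spinning wheel slowly with a fingertip pressed gently on its rim until the black line (and the slot beside it) reaches the top; then take the pin from the stand and push it down through the guide into the slot until its collar sits flush on the guide, and let go. Do not disturb the tub, the sieve or the tin.

Things in the scene. Friction and masses are not known exactly. Their poses are not given: they have to be found in the camera images.
- mill: Bench mill fixed to the table: grey housing 200 mm in x, 236 mm tall, y = 35 to 155 mm, blue motor behind it to y = 205, on a dark base plate 240 x 240 x 16 mm. A flywheel on a level axle stands on its -y side, a pin guide above that. Origin on the table straight below the axle, in the plane between the wheel's rim and index ring; z up, y along the axle into the housing.
- flywheel: The wheel. Origin on the axle 130 mm up; y = the mill's y, z points to the slot. Plain aluminium rim, 80 mm radius, y = -60 to 0, no spokes; then an index ring, 77 mm radius, y = 0 to 24, with one slot. Spins without end both ways: about 1 N pulled along the rim turns it, and it stays where left. More than 20 N pressed on it or over 3 rad/s harms it.
- axle (a point): Point on the axle at the middle of the plain rim's width (mill y = -30 mm, 130 mm up). The rim is hard and runs out of true: its surface is 77.5 to 82.5 mm from the axle as it turns. The bearing gives about 1 mm up or down per 6 N and may hang 1 mm high or low, so the press must be felt. Press about mill y = -38 mm, clear of the guide; a light or fast fingertip slips.
- slot (a point): Middle of the mouth of the slot in the index ring, 77 mm from the axle, mill y = 12 mm; turns with the wheel. Slot 16 mm wide, 26 mm deep, open at the ring's sides. It starts somewhere in the lower half, out of sight from above. A black line 4 mm wide across the plain rim and 40 mm down its -y face is at the same angle.
- wheel_top (a point): Where the slot's mouth must come: straight above the axle, under the guide's hole, 207 mm above the table.
- guide_mouth (a point): Centre of the hole in the pin guide, at the guide's top face, 233 mm above the table (mill x = 0, y = 12 mm). The guide is a steel block 36 mm wide in x, y = -2 to 50 mm, 20 mm thick; the hole is upright, 14 mm wide, goes through, with a small chamfer. The index ring passes 6 mm below it.
- pin: Loose steel pin, 150 g, upright in the stand. Origin on its axis at the collar's underside, z up. Shank below: 12 mm thick, 48 mm long, last 11 mm tapered to 5 mm. Collar 28 mm wide, 5 mm thick, then a round grip 22 mm thick up to 45 mm above the origin. Seated, the collar lies on the guide and the shank goes 22 mm into the slot; its taper draws the wheel into line from about 4 mm off.
- stand: Grey plastic block 70 x 70 x 58 mm fixed to the table, with a 14 mm hole 53 mm deep in the middle of its top that holds the pin, collar on the block's top. Origin at the centre of its underside. It and the tub may change places.
- tub: Bystander: white lidded tub, 84 mm wide, 85 mm tall; origin at the centre of its underside.
- sieve: Bystander: round steel test sieve, 140 mm wide, 50 mm tall; origin at the centre of its underside.
- tin: Bystander: small closed round steel tin, 60 mm wide, 50 mm tall; origin at the centre of its underside.

How it is judged:
On the way:
1. the slot stands at the top (within 6 mm), the wheel at rest and untouched, with the pin still in its stand (distance between slot and wheel_top below 0.006 m and angular speed of flywheel below 0.1 rad/s and contact force between the fingers and flywheel below 0.2 N and distance of pin from where it was at the start of the episode below 0.01 m), for 0.2 s.
At the end, for the whole second after the job is handed in: The pin stands in the guide (axis within 3 mm, upright within 0.08 rad) with its collar on the guide's top (within 2 mm), its shank in the wheel's slot at the top (slot within 6 mm of the top), wheel and pin at rest and released (horizontal distance between pin and guide_mouth below 0.003 m and z of pin in the frame of guide_mouth between -0.003 and 0.002 m and angle between pin's own z axis and vertical below 0.08 rad and distance between slot and wheel_top below 0.006 m and linear speed of pin below 0.02 m/s and angular speed of flywheel below 0.1 rad/s); the robot touches nothing.
It fails at once if more than 20 N pressed by the robot on the flywheel (contact force between any of the fingers, the arm and flywheel above 20 N).
It fails at once if the flywheel spun faster than 3 rad/s (angular speed of flywheel above 3 rad/s).
It fails at once if a bystander (tub, sieve, tin) moved more than 20 mm (distance of any of tub, sieve, tin from where it was at the start of the episode above 0.02 m).
It also fails if it takes over 72 s, if anything falls off the work surface, if the arm or the gripper's body presses on something with over 40 N, if the wrist force passes 120 N, or if a joint passes its speed limit or range.

ROBOT

A 7-joint arm with a two-finger parallel gripper is mounted at the origin on the work surface. World frame = base frame: x ahead of the robot, y to its left, z up, the work surface at z = 0. Lengths are in m, angles in rad, forces in N, time in s.
With the tool pointing down it reaches from about 0.4 to 0.85 m from the base axis. Payload 10.4 kg.
Tool frame: the origin (TCP) lies on the centre line of the jaws, within the pads' length; the fingertips stand 17 mm ahead of it and the grasp point (between the pads) lies 2 mm behind it; z points along the fingers, y is the direction in which the jaws open and shut (so a half turn about z gives the same grasp; the last joint's range is limited). The gripper opens to 87 mm and grips with 3 to 60 N. Pads are 19 mm wide; open, the fingers measure 117 mm over their backs; the gripper's body (75 mm by 190 mm) begins 51 mm behind the grasp point.
Start: joints at [1.151, 0.332, -0.065, 1.46, 0.022, 1.35, -0.088], TCP at [0.242, -0.576, 0.24] pointing down, gripper open.
Joint ranges: [-2.6, 2.6], [-0.5, 2.12], [-1.47, 1.34], [0.16, 2.42], [-1.27, 4.41], [0.06, 2.06], [-2.6, 2.6]. Speed limits (rad/s): [2.22, 2.22, 2.79, 2.79, 3.14, 3.14, 3.14].

INTERFACE

Orientations are given as a unit quaternion [x, y, z, w].
In Python, from bench import r gives the robot as it stands.
- The arm moves only by the tool apply_moves, never from a script. Its argument "commands" is a list of rows, each an object with "rot": the turn, a rotation vector about the world's x, y, z in units of 180 degrees (1.0 is 180 degrees), a list of three; "linear": the shift along the world's x, y, z in units of 0.3 m (1.0 is 0.3 m), a list of three; "grip": the closure, from -1 (fully open) to 1 (shut). A call has 1 to 20 rows; each row is the pose to reach, as a shift and turn from the pose commanded when the call began, turning the shorter way round; what a row does not reach only later rows make up. A row lasts 1/10 s, in which the tool goes at most 50 mm and 8.59 degrees, less where a joint would pass 70% of its speed; a pose out of reach is approached as far as the arm can. A call with a number of a shift or a turn outside -1 to 1 is refused whole. A call with a gripper value outside its range is refused whole. The fingers move at their own pace and stop on an object; "newtons" is the grip in N (left out, the last holds). Time passes only in rows, so rows that repeat a pose let the fingers close. It gives the time, the measured TCP pose, the force and the opening at its end, in the units of the state.
- r.read_state(): the state, without advancing time (a new reading comes with each control period).
- r.camera(name): name is "scene" or "top" or "wrist"; returns a dict with "frame" (420x560x3 uint8, red, green, blue), "mtx" (3x3 intrinsics, pixels), "extrinsics" (4x4, takes a point from world to camera coordinates). Camera axes: x right, y down, z forward; pixel columns grow to the right and rows downward; lengths in m; the calibration is good to about 2 mm. The wrist camera is an equidistant fisheye: a pixel r from the principal point sees the ray r / f radians off the axis. A picture is of the moment at which its call begins. There is no depth.
- r.close_job(): hands the job in, once; it reports no verdict.
Trained networks look in a picture, given as the dict that the camera call returned (one of the last four; its "shot" number tells which), for a name from the list of things; names that differ only in an ending like _2 or _b are one class to them, and where a whole thing is asked for, a point or a joint stands for the part that bears it (a point fixed in the world has none). Each returns a list of dicts, best first, with "p" (0 to 1); they miss things now and then, are a little off and sometimes report something else, mostly with a low value. They report only what shows in the picture. A call takes as long as a camera call.
- r.search_frame(thing, picture): "bbox" ([left, top, width, height] in pixels, round what is visible of it).
- r.spot_point(thing, picture): "location" ([column, row] in pixels: a listed point, or the origin of a listed thing).
The state is a dict: "time": time; "joint_positions": joint angles; "joint_vel": joint speeds; "joint_torque": joint torques, N m; "ee_pos": TCP position; "eef_rot": TCP orientation; "ft_force": force on the tool from outside, world axes, zero at the start; "torque": the same for the moment, N m; "width": finger opening in m.
Only numpy, scipy, OpenCV 4.12 (cv2) and the standard library are available. Lean on these libraries where they do the work, as an engineer would, in place of code of your own. Each camera call takes 0.05 s, during which the arm holds its last target. There are 200 camera calls.

## Working session

There is one attempt and no reset: what is moved stays moved. The work goes in short steps, Python scripts to look and compute and a tool call to move; the robot and the scene stay as the last step left them, time stands still between calls to the robot, and variables do not carry over. Pictures are saved under pics/ and viewed, about 8 in all and at most 12, crops included, and the job is handed in when it is done.

Besides the shell and the picture viewer there is one more tool, called after "Emit:" by a JSON object that holds its "fn" and its "kwargs". apply_moves: Moves the arm, as the interface text tells. Its arguments: {"type":"object","properties":{"commands":{"type":"array","items":{"type":"object","properties":{"rot":{"type":"array","items":{"type":"number"}},"linear":{"type":"array","items":{"type":"number"}},"grip":{"type":"number"}}}},"newtons":{"type":"number"}},"required":["commands"]}

```bash
mkdir -p pics; ls; python3 - <<'E'
from bench import r
import cv2,numpy as np
s=r.read_state();print(s)
for n in("scene","top"):
    c=r.camera(n);cv2.imwrite(f"pics/{n}0.png",c["frame"][:,:,::-1])
    print(n,c["mtx"].tolist(),np.round(c["extrinsics"],4).tolist())
    for t in("mill","flywheel","axle","slot","wheel_top","guide_mouth","pin","stand","tub","sieve","tin"):
        print(t,[(np.round(d["location"],1).tolist(),round(d["p"],2)) for d in r.spot_point(t,c)[:2]])
E
```

```text
pics
{'time': 0.0, 'joint_positions': array([ 1.15138781,  0.33288933, -0.06472844,  1.46092499,  0.02160264,
        1.34989935, -0.08851139]), 'joint_vel': array([-0.0005615 ,  0.00051406,  0.00032795, -0.00052063,  0.0005508 ,
       -0.00105498,  0.0006332 ]), 'joint_torque': array([-1.25103801e-03, -6.23261118e+01,  2.41674646e-02, -3.89893878e+01,
       -6.14076946e-02,  3.99526872e-02,  1.55148332e-04]), 'ee_pos': array([ 0.24142048, -0.57610258,  0.23875089]), 'eef_rot': array([ 9.80378487e-01,  1.97123096e-01, -1.69047494e-04, -6.92262507e-04]), 'ft_force': array([-0.60335949,  0.31588766,  0.56043722]), 'torque': array([ 0.00600551, -0.01377144,  0.04663   ]), 'width': 0.08695947515970505}
scene [[543.249367661335, 0.0, 277.9607918524436], [0.0, 543.249367661335, 209.29755122090276], [0.0, 0.0, 1.0]] [[-0.8557, 0.5172, 0.0158, 0.4433], [0.367, 0.6282, -0.6861, -0.0989], [-0.3648, -0.5812, -0.7274, 1.8208], [0.0, 0.0, 0.0, 1.0]]
mill [([254.4, 246.4], 0.9), ([258.5, 198.1], 0.52)]
flywheel [([374.4, 327.0], 0.64), ([255.0, 216.3], 0.61)]
axle []
slot []
wheel_top [([256.8, 
[... 228 characters left out ...]
.6, 346.4], 0.95)]
top [[440.5634013431735, 0.0, 279.5120670209788], [0.0, 440.5634013431735, 207.2588040203191], [0.0, 0.0, 1.0]] [[0.0287, -0.9995, 0.0109, 0.0225], [-0.9863, -0.0301, -0.1619, 0.5199], [0.1622, -0.0061, -0.9867, 1.2607], [0.0, 0.0, 0.0, 1.0]]
mill [([298.9, 187.1], 0.67), ([299.1, 172.1], 0.15)]
flywheel [([301.1, 179.9], 0.61)]
axle []
slot [([295.0, 174.3], 0.78)]
wheel_top [([298.8, 170.0], 0.6), ([161.4, 225.6], 0.18)]
guide_mouth []
pin [([162.6, 227.5], 0.5), ([301.9, 175.2], 0.41)]
stand [([167.3, 231.5], 0.75), ([294.2, 171.5], 0.5)]
tub [([383.2, 246.4], 0.7), ([303.5, 177.4], 0.6)]
sieve [([376.0, 179.7], 0.78)]
tin [([379.9, 182.1], 0.72), ([176.7, 179.3], 0.6)]
```

View pics/scene0.png

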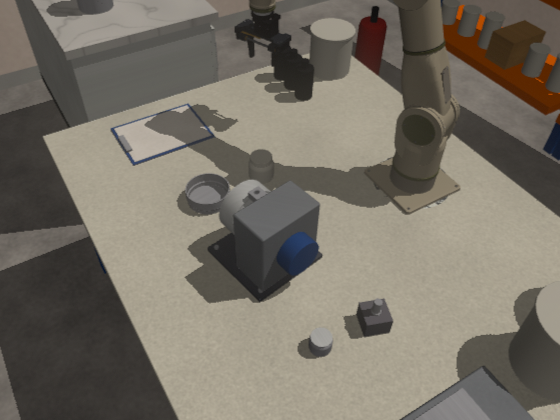

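View pics/top0.png

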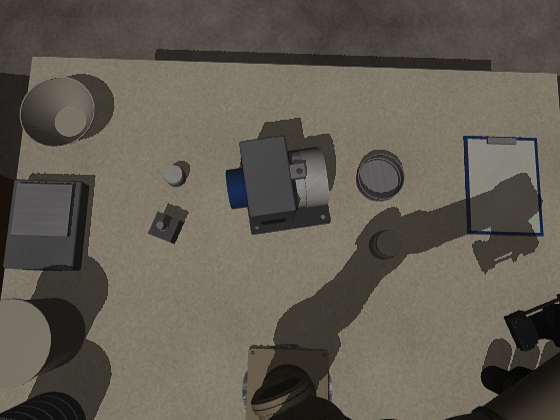

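Scene: mill in the middle at (265,235), its wheel on the far side, pin in the stand at (376,308), tin at (320,342), tub at (261,165), sieve at (208,193). Top: guide at about (299,170), wheel to the right of it, pin at about (163,223). I'll crop for the corners.

```bash
python3 - <<'E'
import cv2
i=cv2.imread("pics/top0.png")
c=cv2.resize(i[115:245,140:340],None,fx=4,fy=4,interpolation=cv2.INTER_CUBIC)
c=cv2.convertScaleAbs(c,alpha=1.7)
cv2.imwrite("pics/topc.png",c)
E
```

```text
(no output)
```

View pics/topc.png

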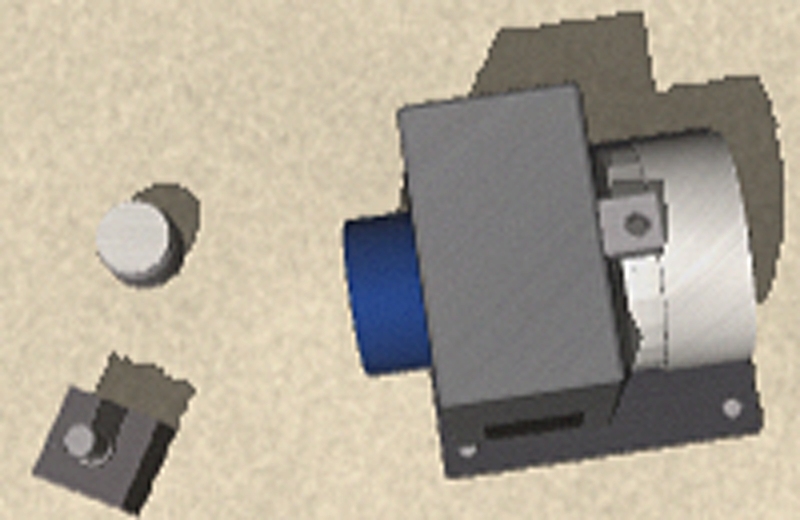

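```bash
cat > h.py <<'E'
import numpy as np, cv2
from scipy.optimize import least_squares
def proj(c,P):
    P=np.atleast_2d(P);E=c["extrinsics"];q=P@E[:3,:3].T+E[:3,3]
    return q[:,:2]/q[:,2:]*np.diag(c["mtx"])[:2]+c["mtx"][:2,2]
def onz(c,uv,z):
    E=c["extrinsics"];R=E[:3,:3];o=-R.T@E[:3,3]
    d=R.T@np.linalg.inv(c["mtx"])@np.array([*uv,1.]);return o+d*(z-o[2])/d[2]
def T(p,P):
    a=p[2];P=np.atleast_2d(P);return np.c_[P[:,:2]@np.array([[np.cos(a),np.sin(a)],[-np.sin(a),np.cos(a)]])+p[:2],P[:,2]]
E
python3 - <<'E'
from bench import r
from h import *
c=r.camera("top")
uv=np.array([(398,108),(578,84),(622,380),(442,406),(637,223)])/4+[140,115]
P=np.array([(100,155,236),(100,35,236),(-100,35,236),(-100,155,236),(0,12,233)])/1e3
f=least_squares(lambda p:(proj(c,T(p,P))-uv).ravel(),[.5,0,.1]);print("mill",f.x,np.round(f.fun,1))
m=f.x
print("guide",T(m,[[0,.012,.233]]),"press",T(m,[[0,-.038,.21]]))
for uvp in [(78,440),(80,441)]: print("pin",onz(c,np.array(uvp)/4+[140,115],.103))
for q in [(72,388),(178,425),(36,473),(140,513)]: print("standtop",onz(c,np.array(q)/4+[140,115],.058))
print("tin",onz(c,np.array((133,240))/4+[140,115],.05),"sieve",onz(c,(380,174),.05))
s=r.camera("scene");np.save("m.npy",m)
E
```

```text
mill [ 0.58481436 -0.0213176   0.17723565] [-0.8 -0.7  0.3 -1.2  1.3  0.5 -1.1  0.9  0.3  0.4]
guide [[ 0.58269864 -0.00950558  0.233     ]] press [[ 0.59151411 -0.05872232  0.21      ]]
pin [0.44863953 0.37158733 0.103     ]
pin [0.44798014 0.37014569 0.103     ]
standtop [0.49166923 0.39066508 0.058     ]
standtop [0.46691206 0.31211378 0.058     ]
standtop [0.42900066 0.41199503 0.058     ]
standtop [0.40241745 0.33530414 0.058     ]
tin [0.60506679 0.35586681 0.05      ] sieve [ 0.62737281 -0.2589736   0.05      ]
```

```bash
python3 - <<'E'
from bench import r
from h import *
c=r.camera("wrist");cv2.imwrite("pics/w0.png",cv2.convertScaleAbs(c["frame"][:,:,::-1],alpha=1.5))
print(c["mtx"].tolist(),np.round(c["extrinsics"],3).tolist())
for t in("flywheel","slot","axle","tub","sieve"):print(t,r.spot_point(t,c)[:2])
t=r.camera("top")
print("tub",onz(t,(383,246),0.),onz(t,(383,243),.085))
E
```

```text
[[325.19226210127806, 0.0, 275.7956972335221], [0.0, 325.19226210127806, 209.40247011697824], [0.0, 0.0, 1.0]] [[0.386, -0.922, 0.001, -0.626], [-0.883, -0.37, 0.29, -0.036], [-0.268, -0.113, -0.957, 0.391], [0.0, 0.0, 0.0, 1.0]]
flywheel []
slot []
axle []
tub []
sieve []
tub [ 0.41696505 -0.27811361  0.        ] [ 0.41845467 -0.25746029  0.085     ]
```

View pics/w0.png

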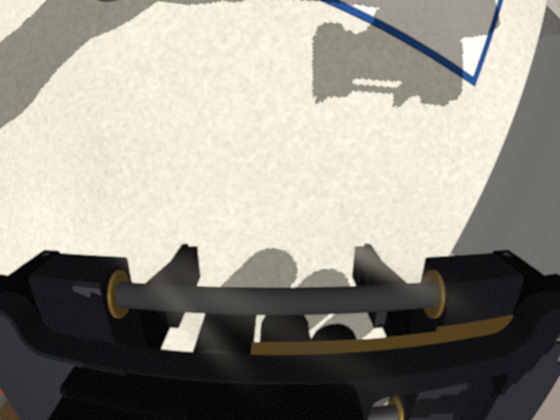

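The wrist view shows only the table and clipboard: the camera sits on the tool's +x side. Next I go to a viewpoint on the wheel's face side with the jaws along mill x.

Emit:
{"fn": "apply_moves", "kwargs": {"commands": [{"linear": [0.1, 0.1, 0.1], "rot": [0, 0, 0.05], "grip": 1}, {"linear": [0.2, 0.2, 0.2], "rot": [0, 0, 0.1], "grip": 1}, {"linear": [0.9, 0.9, 0.2], "rot": [0, 0, 0.43], "grip": 1}, {"linear": [0.9, 0.9, 0.2], "rot": [0, 0, 0.43], "grip": 1}, {"linear": [0.9, 0.9, 0.2], "rot": [0, 0, 0.43], "grip": 1}, {"linear": [0.9, 0.9, 0.2], "rot": [0, 0, 0.43], "grip": 1}, {"linear": [0.9, 0.9, 0.2], "rot": [0, 0, 0.43], "grip": 1}, {"linear": [0.9, 0.9, 0.2], "rot": [0, 0, 0.43], "grip": 1}, {"linear": [0.9, 0.9, 0.2], "rot": [0, 0, 0.43], "grip": 1}, {"linear": [0.9, 0.9, 0.2], "rot": [0, 0, 0.43], "grip": 1}, {"linear": [0.9, 0.9, 0.2], "rot": [0, 0, 0.43], "grip": 1}, {"linear": [0.9, 0.9, 0.2], "rot": [0, 0, 0.43], "grip": 1}]}}

```text
time: 2.85
ee_pos: [0.5106, -0.3079, 0.2996]
eef_rot: [0.644, 0.765, -0.0, 0.0]
ft_force: [0.1, 0.8, 0.2]
width: 0.0027
```

Emit:
{"fn": "apply_moves", "kwargs": {"commands": [{"linear": [0.4, 0.1, 0], "rot": [0.219, 0.039, 0], "grip": 1}, {"linear": [0.4, 0.1, 0], "rot": [0.219, 0.039, 0], "grip": 1}, {"linear": [0.4, 0.1, 0], "rot": [0.219, 0.039, 0], "grip": 1}, {"linear": [0.4, 0.1, 0], "rot": [0.219, 0.039, 0], "grip": 1}, {"linear": [0.4, 0.1, 0], "rot": [0.219, 0.039, 0], "grip": 1}, {"linear": [0.4, 0.1, 0], "rot": [0.219, 0.039, 0], "grip": 1}]}}

```text
time: 3.45
ee_pos: [0.6304, -0.2801, 0.2937]
eef_rot: [0.606, 0.717, 0.22, -0.266]
ft_force: [-0.4, -0.2, -1.1]
width: 0.0006
```

```bash
cat >> h.py <<'E'
def fproj(c,P):
    E=c["extrinsics"];q=np.atleast_2d(P)@E[:3,:3].T+E[:3,3]
    rho=np.hypot(q[:,0],q[:,1]);th=np.arctan2(rho,q[:,2])
    return q[:,:2]/rho[:,None]*th[:,None]*c["mtx"][0,0]+c["mtx"][:2,2]
def frayz(c,uv,z):
    E=c["extrinsics"];d=(np.array(uv)-c["mtx"][:2,2])/c["mtx"][0,0];th=np.hypot(*d)
    v=E[:3,:3].T@np.r_[d/th*np.sin(th),np.cos(th)];o=-E[:3,:3].T@E[:3,3];return o+v*(z-o[2])/v[2]
E
python3 - <<'E'
from bench import r
from h import *
m=np.load("m.npy")
c=r.camera("wrist");f=c["frame"][:,:,::-1].copy()
s=r.read_state();print(s["time"],s["ee_pos"],s["eef_rot"],s["ft_force"],s["joint_positions"])
for t in("flywheel","axle","slot","guide_mouth","wheel_top"):print(t,[(d["location"],d["p"]) for d in r.spot_point(t,c)[:2]])
a=np.radians(np.arange(0,360,10))
for R in(.08,.04):
  for p in fproj(c,T(m,np.c_[R*np.sin(a),0*a-.06,.13+R*np.cos(a)])): cv2.circle(f,tuple(int(v) for v in p),1,(0,0,255),-1)
for p in fproj(c,T(m,[[0,.012,.233],[.018,-.002,.233],[-.018,-.002,.233],[.1,.035,.236],[-.1,.035,.236]])): cv2.circle(f,tuple(int(v) for v in p),1,(0,255,0),-1)
cv2.imwrite("pics/w1.png",cv2.convertScaleAbs(f,alpha=1.3))
E
```

```text
3.5 [ 0.63110519 -0.27863446  0.29630298] [ 0.60526761  0.71853054  0.21914408 -0.26332652] [0.18976438 0.49824141 0.12768324] [ 0.76164058  0.89337825 -0.49709743  0.69246387 -0.2273431   1.99620751
  0.47384468]
flywheel [([278.4, 103.4], 0.68)]
axle [([279.6, 119.5], 0.6)]
slot []
guide_mouth [([277.5, 154.0], 0.3)]
wheel_top [([278.6, 51.9], 0.63)]
```

View pics/w1.png

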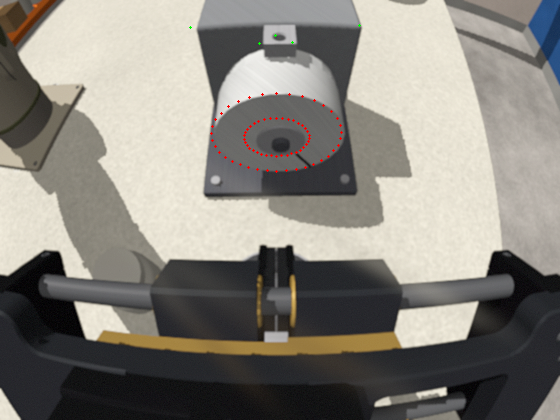

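The line runs from (297,153) to (313,168) on the face: lower right, roughly 145° from the top on mill +x. So the tip has to drag the top of the rim toward -x. The guide hole at (279,37) lies about 3 px right of my prediction, so I refit.

```bash
cat >> h.py <<'E'
from scipy.spatial.transform import Rotation as Ro
def pose(m,phi,rad,y=-.038,dx=0):
    """TCP pose touching the rim at phi (deg) from top toward mill +x; rad = TCP distance from axle"""
    f=np.radians(phi);p=T(m,[[rad*np.sin(f)+dx,y,.13+rad*np.cos(f)]])[0]
    Rz=np.array([[0,1,0],[1,0,0],[0,0,-1.]]) # tool x=mill y, tool y=mill x, z down
    return p,Ro.from_euler("z",m[2])*Ro.from_euler("y",f)*Ro.from_matrix(Rz)
def delta(p0,R0,p1,R1): return np.round((p1-p0)/.3,3),np.round((R1*R0.inv()).as_rotvec()/np.pi,3)
E
python3 - <<'E'
from bench import r
from h import *
t=r.camera("top");c=r.camera("wrist")
uv=np.array([(398,108),(578,84),(622,380),(442,406),(637,223)])/4+[140,115]
P=np.array([(100,155,236),(100,35,236),(-100,35,236),(-100,155,236),(0,12,233)])/1e3
uw=np.array([(279,37),(264,43),(298,43),(359,26),(199,28)])
Q=np.array([(0,12,233),(-18,-2,233),(18,-2,233),(100,35,236),(-100,35,236)])/1e3
f=least_squares(lambda p:np.r_[(proj(t,T(p,P))-uv).ravel(),(fproj(c,T(p,Q))-uw).ravel()],[.58,-.02,.17],loss="soft_l1")
m=f.x;print(m);print(np.round(proj(t,T(m,P))-uv,1).tolist(),np.round(fproj(c,T(m,Q))-uw,1).tolist())
np.save("m.npy",m)
a=np.radians(np.arange(90,270,2.));
for R,px in((.075,(312,167)),(.055,(300,156))):
  d=np.linalg.norm(fproj(c,T(m,np.c_[R*np.sin(a),0*a-.06,.13+R*np.cos(a)]))-px,axis=1);print(np.degrees(a[d.argmin()]),d.min())
s=r.read_state();p0,R0=s["ee_pos"],Ro.from_quat(s["eef_rot"])
print(pose(m,20,.125)[0],delta(p0,R0,*pose(m,20,.125)),s["ft_force"])
E
```

```text
[ 0.58861582 -0.01234922  0.21155692]
[[-5.2, -0.1], [-4.3, -2.1], [-0.8, -0.9], [-3.0, 1.2], [-3.1, -1.0]] [[0.4, -0.0], [-0.3, 1.6], [-1.9, 1.1], [2.0, 0.7], [-4.2, 1.0]]
144.0 5.0373168095799405
150.0 1.4224252456848592
[ 0.63839451 -0.04052474  0.24746158] (array([ 0.023,  0.784, -0.18 ]), array([-0.236,  0.063,  0.049])) [-0.61661362  0.26774338  0.43698983]
```

```bash
python3 - <<'E'
from bench import r
from h import *
t=r.camera("top");c=r.camera("wrist")
uv=np.array([(398,108),(578,84),(622,380),(442,406),(637,223)])/4+[140,115]
print("top");[print(onz(t,u,z)) for u,z in zip(uv,(.236,)*4+(.233,))]
print("wrist");[print(frayz(c,u,z)) for u,z in (((279,37),.233),((264,43),.233),((298,43),.233),((359,26),.236),((199,28),.236))]
print(onz(t,(330.5,223),.016),onz(t,(252,234.5),.016), "w base",frayz(c,(205,194),.016),frayz(c,(356,193),.016))
s=r.camera("scene")
for k in(1,):
  i=cv2.resize(s["frame"][150:300,190:340,::-1],None,fx=4,fy=4,interpolation=cv2.INTER_CUBIC)
  j=cv2.resize(c["frame"][0:100,180:380,::-1],None,fx=4,fy=4,interpolation=cv2.INTER_CUBIC)
  cv2.imwrite("pics/w1c.png",cv2.convertScaleAbs(j,alpha=1.3))
E
```

```text
top
[0.65400704 0.14677619 0.236     ]
[0.67380451 0.03151792 0.236     ]
[ 0.48139177 -0.00127475  0.236     ]
[0.46151438 0.11091144 0.236     ]
[ 0.58364547 -0.00867064  0.233     ]
wrist
[ 0.58569951 -0.00146807  0.233     ]
[ 0.57125235 -0.0158312   0.233     ]
[ 0.60844052 -0.00874175  0.233     ]
[0.67641723 0.04256455 0.236     ]
[0.48824498 0.00248916 0.236     ]
[ 0.4800574  -0.11680339  0.016     ] [0.43840875 0.11742274 0.016     ] w base [ 0.49098329 -0.11460593  0.016     ] [ 0.72226242 -0.0710808   0.016     ]
```

View pics/w1c.png

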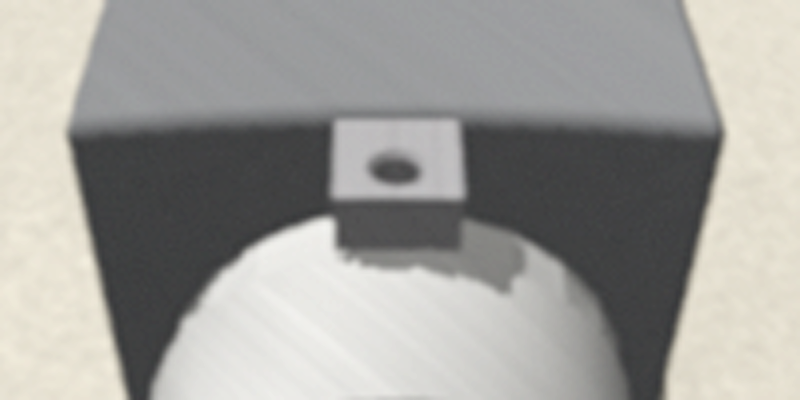

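Hole (278.7,42), guide front corners (262.5,49.7) and (296.7,49.7), housing corners (197.5,33.5) and (360.5,33). My earlier rows were about 6 px too high, so I refit.

```bash
python3 - <<'E'
from bench import r
from h import *
t=r.camera("top");c=r.camera("wrist")
uv=np.array([(398,108),(578,84),(622,380),(442,406),(637,223)])/4+[140,115]
P=np.array([(100,155,236),(100,35,236),(-100,35,236),(-100,155,236),(0,12,233)])/1e3
uw=np.array([(278.7,42),(262.5,49.7),(296.7,49.7),(360.5,33),(197.5,33.5)])
Q=np.array([(0,12,233),(-18,-2,233),(18,-2,233),(100,35,236),(-100,35,236)])/1e3
f=least_squares(lambda p:np.r_[(proj(t,T(p,P))-uv).ravel(),(fproj(c,T(p,Q))-uw).ravel()],[.58,-.02,.17],loss="soft_l1")
m=f.x;print(m);print(np.round(proj(t,T(m,P))-uv,1).tolist(),np.round(fproj(c,T(m,Q))-uw,1).tolist())
np.save("m.npy",m)
a=np.radians(np.arange(90,270,2.));
for R,px in((.075,(312,167)),(.055,(300,156))):
  d=np.linalg.norm(fproj(c,T(m,np.c_[R*np.sin(a),0*a-.06,.13+R*np.cos(a)]))-px,axis=1);print(np.degrees(a[d.argmin()]),d.min())
s=r.read_state();p0,R0=s["ee_pos"],Ro.from_quat(s["eef_rot"])
print("guide",T(m,[[0,.012,.233]]),pose(m,20,.125)[0],delta(p0,R0,*pose(m,20,.125)),s["ft_force"])
E
```

```text
[ 0.58926476 -0.02331268  0.19416296]
[[-0.4, -1.3], [0.5, -2.5], [2.8, -1.1], [0.6, 0.1], [1.1, -1.2]] [[-0.1, -0.4], [-0.2, -0.3], [-1.2, -0.5], [2.0, -1.5], [-4.5, -0.9]]
142.0 1.0920265802363536
144.0 7.271783476930888
guide [[ 0.58694941 -0.01153816  0.233     ]] [ 0.63854585 -0.05234974  0.24746158] (array([ 0.023,  0.747, -0.175]), array([-0.236,  0.064,  0.044])) [-0.26926015 -0.31947409 -0.03374693]
```

Emit:
{"fn": "apply_moves", "kwargs": {"commands": [{"linear": [0.023, 0.25, 0.0], "rot": [-0.236, 0.064, 0.044], "grip": 1}, {"linear": [0.023, 0.5, 0.0], "rot": [-0.236, 0.064, 0.044], "grip": 1}, {"linear": [0.023, 0.747, 0.0], "rot": [-0.236, 0.064, 0.044], "grip": 1}, {"linear": [0.023, 0.747, 0.0], "rot": [-0.236, 0.064, 0.044], "grip": 1}, {"linear": [0.023, 0.747, 0.0], "rot": [-0.236, 0.064, 0.044], "grip": 1}, {"linear": [0.023, 0.747, -0.08], "rot": [-0.236, 0.064, 0.044], "grip": 1}, {"linear": [0.023, 0.747, -0.14], "rot": [-0.236, 0.064, 0.044], "grip": 1}, {"linear": [0.023, 0.747, -0.175], "rot": [-0.236, 0.064, 0.044], "grip": 1}, {"linear": [0.023, 0.747, -0.175], "rot": [-0.236, 0.064, 0.044], "grip": 1}, {"linear": [0.023, 0.747, -0.175], "rot": [-0.236, 0.064, 0.044], "grip": 1}]}}

```text
time: 5.1
ee_pos: [0.6386, -0.0532, 0.2478]
eef_rot: [0.626, 0.76, -0.133, -0.11]
ft_force: [-0.5, -0.7, 0.4]
width: 0.0006
```

```bash
python3 - <<'E'
from bench import r
from h import *
m=np.load("m.npy");s=r.read_state();p,R=s["ee_pos"],Ro.from_quat(s["eef_rot"])
print(s["time"],s["ft_force"],p,delta(p,R,*pose(m,20,.125)))
p0,R0=pose(m,20,.125)
for q in(.110,.105,.1):print(q,delta(p0,R0,*pose(m,20,q)))
E
```

```text
5.1 [-0.47379988 -0.66712461  0.42562241] [ 0.63857901 -0.05319245  0.24783708] (array([-0.   ,  0.003, -0.001]), array([-0.,  0.,  0.]))
0.11 (array([-0.017, -0.003, -0.047]), array([0., 0., 0.]))
0.105 (array([-0.022, -0.004, -0.063]), array([0., 0., 0.]))
0.1 (array([-0.028, -0.005, -0.078]), array([0., 0., 0.]))
```

Emit:
{"fn": "apply_moves", "kwargs": {"commands": [{"linear": [-0.017, -0.003, -0.047], "grip": 1}, {"linear": [-0.022, -0.004, -0.063], "grip": 1}, {"linear": [-0.026, -0.005, -0.072], "grip": 1}, {"linear": [-0.026, -0.005, -0.072], "grip": 1}, {"linear": [-0.026, -0.005, -0.072], "grip": 1}]}}

```text
validation failed for argument at $.co...
```

Emit:
{"fn": "apply_moves", "kwargs": {"commands": [{"linear": [-0.001, 0, -0.003], "grip": 1}, {"linear": [-0.002, 0, -0.005], "grip": 1}, {"linear": [-0.002, 0, -0.005], "grip": 1}, {"linear": [-0.002, 0, -0.005], "grip": 1}]}}

```text
validation failed for argument at $.co...
```

Emit:
{"fn": "apply_moves", "kwargs": {"commands": [{"linear": [-0.017, -0.003, -0.047], "rot": [0, 0, 0], "grip": 1}, {"linear": [-0.022, -0.004, -0.063], "rot": [0, 0, 0], "grip": 1}, {"linear": [-0.026, -0.005, -0.072], "rot": [0, 0, 0], "grip": 1}, {"linear": [-0.026, -0.005, -0.072], "rot": [0, 0, 0], "grip": 1}, {"linear": [-0.026, -0.005, -0.072], "rot": [0, 0, 0], "grip": 1}]}}

```text
time: 5.6
ee_pos: [0.6309, -0.0539, 0.2261]
eef_rot: [0.626, 0.761, -0.133, -0.11]
ft_force: [-0.5, -0.9, -0.1]
width: 0.0006
```

Emit:
{"fn": "apply_moves", "kwargs": {"commands": [{"linear": [-0.001, 0, -0.003], "rot": [0, 0, 0], "grip": 1}, {"linear": [-0.002, 0, -0.005], "rot": [0, 0, 0], "grip": 1}, {"linear": [-0.002, 0, -0.005], "rot": [0, 0, 0], "grip": 1}, {"linear": [-0.002, 0, -0.005], "rot": [0, 0, 0], "grip": 1}]}}

```text
time: 6.0
ee_pos: [0.6301, -0.0538, 0.224]
eef_rot: [0.626, 0.761, -0.134, -0.11]
ft_force: [0.1, 0.5, -0.1]
width: 0.0003
```

Emit:
{"fn": "apply_moves", "kwargs": {"commands": [{"linear": [-0.001, 0, -0.003], "rot": [0, 0, 0], "grip": 1}, {"linear": [-0.002, 0, -0.005], "rot": [0, 0, 0], "grip": 1}, {"linear": [-0.002, 0, -0.005], "rot": [0, 0, 0], "grip": 1}, {"linear": [-0.002, 0, -0.005], "rot": [0, 0, 0], "grip": 1}]}}

```text
time: 6.4
ee_pos: [0.6296, -0.0538, 0.2227]
eef_rot: [0.626, 0.761, -0.134, -0.11]
ft_force: [1.3, -0.5, 0.4]
width: 0.0002
```

Emit:
{"fn": "apply_moves", "kwargs": {"commands": [{"linear": [-0.001, 0, -0.003], "rot": [0, 0, 0], "grip": 1}, {"linear": [-0.001, 0, -0.003], "rot": [0, 0, 0], "grip": 1}, {"linear": [-0.001, 0, -0.003], "rot": [0, 0, 0], "grip": 1}]}}

```text
time: 6.7
ee_pos: [0.6294, -0.0539, 0.222]
eef_rot: [0.626, 0.761, -0.133, -0.11]
ft_force: [2.2, -1.4, 5.0]
width: 0.0005
```

```bash
cat > rows.py <<'E'
import sys;from h import *
m=np.load("m.npy");f0,f1,n,rad,dr=[float(v) for v in sys.argv[1:6]]
a=pose(m,f0,rad)
print([{"linear":l.tolist(),"rot":q.tolist(),"grip":1} for l,q in (delta(*a,*pose(m,f0+(f1-f0)*k/n,rad+dr*min(1,k/3))) for k in range(1,int(n)+1))])
E
python3 rows.py 20 0 10 .0978 -.0006;python3 rows.py 0 -20 10 .0978 0
```

```text
[{'linear': [-0.011, -0.002, 0.003], 'rot': [0.002, -0.011, -0.0], 'grip': 1}, {'linear': [-0.022, -0.004, 0.006], 'rot': [0.004, -0.022, 0.0], 'grip': 1}, {'linear': [-0.032, -0.006, 0.008], 'rot': [0.006, -0.033, 0.0], 'grip': 1}, {'linear': [-0.043, -0.009, 0.011], 'rot': [0.009, -0.044, 0.0], 'grip': 1}, {'linear': [-0.054, -0.011, 0.013], 'rot': [0.011, -0.055, -0.0], 'grip': 1}, {'linear': [-0.065, -0.013, 0.015], 'rot': [0.013, -0.065, -0.0], 'grip': 1}, {'linear': [-0.076, -0.015, 0.016], 'rot': [0.015, -0.076, 0.0], 'grip': 1}, {'linear': [-0.087, -0.017, 0.017], 'rot': [0.017, -0.087, -0.0], 'grip': 1}, {'linear': [-0.098, -0.019, 0.017], 'rot': [0.019, -0.098, -0.0], 'grip': 1}, {'linear': [-0.109, -0.022, 0.018], 'rot': [0.021, -0.109, 0.0], 'grip': 1}]
[{'linear': [-0.011, -0.002, -0.0], 'rot': [0.002, -0.011, -0.0], 'grip': 1}, {'linear': [-0.022, -0.004, -0.001], 'rot': [0.004, -0.022, -0.0], 'grip': 1}, {'linear': [-0.033, -0.007, -0.002], 'rot': [0.006, -0.033, -0.0], 'grip': 1}, {'linear': [-0.045, -0.009, -0.003], 'rot': [0.009, -0.044, -0.0], 'grip': 1}, {'linear': [-0.056, -0.011, -0.005], 'rot': [0.011, -0.055, -0.0], 'grip': 1}, {'linear': [-0.067, -0.013, -0.007], 'rot': [0.013, -0.065, -0.0], 'grip': 1}, {'linear': [-0.077, -0.015, -0.01], 'rot': [0.015, -0.076, -0.0], 'grip': 1}, {'linear': [-0.088, -0.017, -0.013], 'rot': [0.017, -0.087, 0.0], 'grip': 1}, {'linear': [-0.099, -0.019, -0.016], 'rot': [0.019, -0.098, -0.0], 'grip': 1}, {'linear': [-0.109, -0.022, -0.02], 'rot': [0.021, -0.109, -0.0], 'grip': 1}]
```

Emit:
{"fn": "apply_moves", "kwargs": {"commands": [{"linear": [-0.011, -0.002, 0.003], "rot": [0.002, -0.011, 0], "grip": 1}, {"linear": [-0.022, -0.004, 0.006], "rot": [0.004, -0.022, 0], "grip": 1}, {"linear": [-0.032, -0.006, 0.008], "rot": [0.006, -0.033, 0], "grip": 1}, {"linear": [-0.043, -0.009, 0.011], "rot": [0.009, -0.044, 0], "grip": 1}, {"linear": [-0.054, -0.011, 0.013], "rot": [0.011, -0.055, 0], "grip": 1}]}}

```text
time: 7.2
ee_pos: [0.6132, -0.057, 0.2262]
eef_rot: [0.633, 0.77, -0.065, -0.054]
ft_force: [1.6, 0.3, 6.0]
width: 0.0006
```

Emit:
{"fn": "apply_moves", "kwargs": {"commands": [{"linear": [-0.011, -0.002, 0.001], "rot": [0.002, -0.011, 0], "grip": 1}, {"linear": [-0.022, -0.004, 0.002], "rot": [0.004, -0.022, 0], "grip": 1}, {"linear": [-0.033, -0.006, 0.003], "rot": [0.006, -0.033, 0], "grip": 1}, {"linear": [-0.044, -0.009, 0.003], "rot": [0.009, -0.044, 0], "grip": 1}, {"linear": [-0.055, -0.011, 0.003], "rot": [0.011, -0.054, 0], "grip": 1}]}}

```text
time: 7.7
ee_pos: [0.5967, -0.0602, 0.2273]
eef_rot: [0.635, 0.772, 0.002, 0.001]
ft_force: [0.4, 1.0, 7.1]
width: 0.0008
```

```bash
python3 - <<'E'
from bench import r
from h import *
m=np.load("m.npy");s=r.read_state();print(s["time"],s["ft_force"],s["ee_pos"]-pose(m,0,.0972)[0])
c=r.camera("wrist");cv2.imwrite("pics/w2.png",cv2.convertScaleAbs(c["frame"][:,:,::-1],alpha=1.4))
for t in("guide_mouth","slot","wheel_top"):print(t,[(d["location"],d["p"]) for d in r.spot_point(t,c)[:2]],fproj(c,T(m,[[0,.012,.233]])))
E
```

```text
7.7 [0.39755544 0.95512638 7.11304363] [8.24631964e-05 3.77382591e-04 8.06535441e-05]
guide_mouth [([280.0, 177.0], 0.88), ([278.0, 167.7], 0.24)] [[276.82493277 181.61942081]]
slot [([343.3, 146.9], 0.85), ([127.7, 303.9], 0.69)] [[276.82493277 181.61942081]]
wheel_top [([277.3, 168.8], 0.88)] [[276.82493277 181.61942081]]
```

View pics/w2.png

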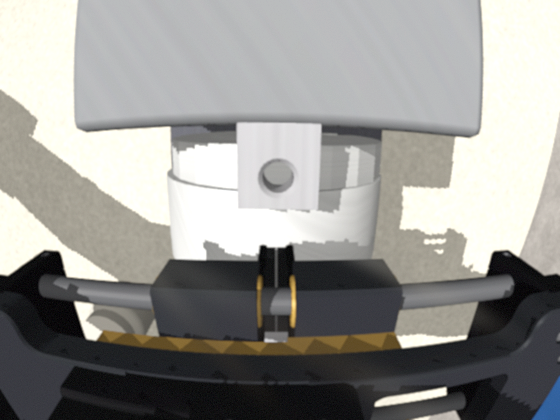

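Hole at about (278,178), 4 px from prediction; the fingertip sits on the rim, clear of the guide, and the slot is not yet in sight. Continuing the stroke.

Emit:
{"fn": "apply_moves", "kwargs": {"commands": [{"linear": [-0.011, -0.002, -0.001], "rot": [0.002, -0.011, 0], "grip": 1}, {"linear": [-0.022, -0.004, -0.002], "rot": [0.004, -0.022, 0], "grip": 1}, {"linear": [-0.033, -0.007, -0.003], "rot": [0.006, -0.033, 0], "grip": 1}, {"linear": [-0.045, -0.009, -0.004], "rot": [0.009, -0.044, 0], "grip": 1}, {"linear": [-0.056, -0.011, -0.006], "rot": [0.011, -0.055, 0], "grip": 1}]}}

```text
time: 8.4
ee_pos: [0.5799, -0.0635, 0.2256]
eef_rot: [0.632, 0.769, 0.07, 0.056]
ft_force: [-1.0, 1.0, 8.6]
width: 0.0008
```

Emit:
{"fn": "apply_moves", "kwargs": {"commands": [{"linear": [-0.011, -0.002, -0.002], "rot": [0.002, -0.011, 0], "grip": 1}, {"linear": [-0.021, -0.004, -0.005], "rot": [0.004, -0.022, 0], "grip": 1}, {"linear": [-0.032, -0.006, -0.008], "rot": [0.006, -0.033, 0], "grip": 1}, {"linear": [-0.043, -0.008, -0.011], "rot": [0.009, -0.044, 0], "grip": 1}, {"linear": [-0.053, -0.011, -0.015], "rot": [0.011, -0.055, 0], "grip": 1}, {"linear": [-0.064, -0.013, -0.019], "rot": [0.013, -0.066, 0], "grip": 1}, {"linear": [-0.075, -0.015, -0.023], "rot": [0.015, -0.076, 0], "grip": 1}]}}

```text
time: 9.1
ee_pos: [0.5572, -0.0678, 0.2185]
eef_rot: [0.621, 0.755, 0.163, 0.133]
ft_force: [-3.0, 1.8, 7.1]
width: 0.0
```

```bash
python3 - <<'E'
from bench import r
from h import *
m=np.load("m.npy");s=r.read_state();p,R=s["ee_pos"],Ro.from_quat(s["eef_rot"]);print(s["ft_force"],(T([0,0,-m[2]],[p-[*m[:2],.13]]))*1e3,np.linalg.norm(T([0,0,-m[2]],[p-[*m[:2],.13]])[0][[0,2]]))
for q in((-24,.115),(0,.118),(24,.115),(24,.100),(24,.098)):print(q,delta(p,R,*pose(m,*q)))
E
python3 rows.py 24 -24 24 .0975 0
```

```text
[-2.98104857  1.8194518   7.1432892 ] [[-40.04248332 -37.51207199  88.45494385]] 0.09709622836157604
(-24, 0.115) (array([-0.022, -0.006,  0.055]), array([-0.001,  0.001, -0.001]))
(0, 0.118) (array([0.131, 0.024, 0.098]), array([-0.027,  0.132, -0.   ]))
(24, 0.115) (array([0.284, 0.054, 0.055]), array([-0.053,  0.263, -0.   ]))
(24, 0.1) (array([0.264, 0.05 , 0.01 ]), array([-0.053,  0.263, -0.   ]))
(24, 0.098) (array([0.262, 0.05 , 0.004]), array([-0.053,  0.263, -0.   ]))
[{'linear': [-0.01, -0.002, 0.004], 'rot': [0.002, -0.011, 0.0], 'grip': 1}, {'linear': [-0.021, -0.004, 0.008], 'rot': [0.004, -0.022, 0.0], 'grip': 1}, {'linear': [-0.031, -0.006, 0.012], 'rot': [0.006, -0.033, -0.0], 'grip': 1}, {'linear': [-0.042, -0.008, 0.016], 'rot': [0.009, -0.044, 0.0], 'grip': 1}, {'linear': [-0.053, -0.01, 0.018], 'rot': [0.011, -0.055, 0.0], 'grip': 1}, {'linear': [-0.063, -0.012, 0.021], 'rot': [0.013, -0.065, 0.0], 'grip': 1}, {'linear': [-0.074, -0.015, 0.023], 'rot': [0.015, -0.076, -0.0], 'grip': 1}, {'linear': [-0.085, -0.017, 0.025], 'rot': [0.017, -0.087, 0.0], 'grip': 1}, {
[... 531 characters left out ...]
': 1}, {'linear': [-0.174, -0.034, 0.025], 'rot': [0.034, -0.174, -0.0], 'grip': 1}, {'linear': [-0.185, -0.036, 0.023], 'rot': [0.036, -0.185, -0.0], 'grip': 1}, {'linear': [-0.196, -0.039, 0.021], 'rot': [0.039, -0.196, 0.0], 'grip': 1}, {'linear': [-0.207, -0.041, 0.018], 'rot': [0.041, -0.207, 0.0], 'grip': 1}, {'linear': [-0.218, -0.043, 0.016], 'rot': [0.043, -0.218, 0.0], 'grip': 1}, {'linear': [-0.228, -0.045, 0.012], 'rot': [0.045, -0.229, -0.0], 'grip': 1}, {'linear': [-0.239, -0.047, 0.008], 'rot': [0.047, -0.24, -0.0], 'grip': 1}, {'linear': [-0.249, -0.049, 0.004], 'rot': [0.049, -0.251, 0.0], 'grip': 1}, {'linear': [-0.259, -0.051, 0.0], 'rot': [0.051, -0.262, 0.0], 'grip': 1}]
```

Emit:
{"fn": "apply_moves", "kwargs": {"commands": [{"linear": [-0.022, -0.005, 0.054], "rot": [0, 0, 0], "grip": 1}, {"linear": [0.05, 0.01, 0.08], "rot": [-0.013, 0.066, 0], "grip": 1}, {"linear": [0.131, 0.026, 0.098], "rot": [-0.027, 0.132, 0], "grip": 1}, {"linear": [0.21, 0.041, 0.08], "rot": [-0.04, 0.198, 0], "grip": 1}, {"linear": [0.284, 0.056, 0.055], "rot": [-0.053, 0.263, 0], "grip": 1}, {"linear": [0.284, 0.056, 0.055], "rot": [-0.053, 0.263, 0], "grip": 1}, {"linear": [0.266, 0.052, 0.012], "rot": [-0.053, 0.263, 0], "grip": 1}, {"linear": [0.266, 0.052, 0.012], "rot": [-0.053, 0.263, 0], "grip": 1}]}}

```text
time: 9.9
ee_pos: [0.6367, -0.0512, 0.2161]
eef_rot: [0.619, 0.755, -0.165, -0.137]
ft_force: [0.5, 2.2, 5.8]
width: 0.0005
```

Emit:
{"fn": "apply_moves", "kwargs": {"commands": [{"linear": [-0.001, 0, -0.003], "rot": [0, 0, 0], "grip": 1}, {"linear": [-0.001, 0, -0.003], "rot": [0, 0, 0], "grip": 1}, {"linear": [-0.001, 0, -0.003], "rot": [0, 0, 0], "grip": 1}]}}

```text
time: 10.2
ee_pos: [0.6363, -0.0531, 0.221]
eef_rot: [0.621, 0.755, -0.162, -0.132]
ft_force: [0.0, -0.3, 0.5]
width: 0.0007
```

```bash
cat > st.py <<'E'
from bench import r
from h import *
m=np.load("m.npy");s=r.read_state();p=s["ee_pos"];q=T([0,0,-m[2]],[p-[*m[:2],.13]])[0]
F=T([0,0,-m[2]],[s["ft_force"]])[0]
f=np.arctan2(q[0],q[2]);print("t",s["time"],"phi",np.degrees(f),"rad",np.hypot(q[0],q[2]),"y",q[1],"N",F[0]*np.sin(f)+F[2]*np.cos(f),"tan",F[0]*np.cos(f)-F[2]*np.sin(f))
E
python3 st.py
```

```text
t 10.2 phi 23.966905867808705 rad 0.09955729986800013 y -0.03833352990829422 N 0.46774336452900284 tan -0.26834315866292063
```

Emit:
{"fn": "apply_moves", "kwargs": {"commands": [{"linear": [-0.001, 0, -0.003], "rot": [0, 0, 0], "grip": 1}, {"linear": [-0.002, 0, -0.005], "rot": [0, 0, 0], "grip": 1}, {"linear": [-0.002, 0, -0.005], "rot": [0, 0, 0], "grip": 1}, {"linear": [-0.002, 0, -0.005], "rot": [0, 0, 0], "grip": 1}]}}

```text
time: 10.6
ee_pos: [0.636, -0.0527, 0.219]
eef_rot: [0.621, 0.755, -0.162, -0.133]
ft_force: [0.0, -0.0, -0.1]
width: 0.0003
```

```bash
python3 st.py
```

```text
t 10.6 phi 24.29580287203211 rad 0.09765122905220167 y -0.037884546199517456 N -0.05053616774159049 tan 0.02855745395530878
```

Emit:
{"fn": "apply_moves", "kwargs": {"commands": [{"linear": [-0.001, 0, -0.003], "rot": [0, 0, 0], "grip": 1}, {"linear": [-0.001, 0, -0.003], "rot": [0, 0, 0], "grip": 1}, {"linear": [-0.001, 0, -0.003], "rot": [0, 0, 0], "grip": 1}]}}

```text
time: 10.9
ee_pos: [0.6358, -0.0527, 0.2181]
eef_rot: [0.621, 0.755, -0.162, -0.133]
ft_force: [0.4, -0.5, 0.4]
width: 0.0003
```

Emit:
{"fn": "apply_moves", "kwargs": {"commands": [{"linear": [-0.001, 0, -0.002], "rot": [0, 0, 0], "grip": 1}, {"linear": [-0.001, 0, -0.002], "rot": [0, 0, 0], "grip": 1}, {"linear": [-0.001, 0, -0.002], "rot": [0, 0, 0], "grip": 1}]}}

```text
time: 11.2
ee_pos: [0.6357, -0.0527, 0.2177]
eef_rot: [0.621, 0.755, -0.162, -0.132]
ft_force: [2.3, -1.2, 3.7]
width: 0.0009
```

Emit:
{"fn": "apply_moves", "kwargs": {"commands": [{"linear": [-0.011, -0.002, 0.002], "rot": [0.002, -0.011, 0], "grip": 1}, {"linear": [-0.022, -0.004, 0.006], "rot": [0.004, -0.022, 0], "grip": 1}, {"linear": [-0.032, -0.006, 0.01], "rot": [0.006, -0.033, 0], "grip": 1}, {"linear": [-0.043, -0.008, 0.013], "rot": [0.009, -0.044, 0], "grip": 1}, {"linear": [-0.053, -0.01, 0.016], "rot": [0.011, -0.055, 0], "grip": 1}, {"linear": [-0.064, -0.012, 0.018], "rot": [0.013, -0.065, 0], "grip": 1}]}}

```text
time: 11.8
ee_pos: [0.6165, -0.0563, 0.2236]
eef_rot: [0.632, 0.768, -0.082, -0.066]
ft_force: [1.3, -0.4, 5.4]
width: 0.0004
```

```bash
python3 st.py
```

```text
t 11.8 phi 12.28379753306909 rad 0.09578873625600542 y -0.03763715057055559 N 5.549541201121922 tan 0.058039656252085736
```

Emit:
{"fn": "apply_moves", "kwargs": {"commands": [{"linear": [-0.011, -0.003, 0.001], "rot": [0.002, -0.011, 0], "grip": 1}, {"linear": [-0.022, -0.005, 0.002], "rot": [0.004, -0.022, 0], "grip": 1}, {"linear": [-0.033, -0.007, 0.003], "rot": [0.006, -0.033, 0], "grip": 1}, {"linear": [-0.044, -0.009, 0.004], "rot": [0.009, -0.044, 0], "grip": 1}, {"linear": [-0.055, -0.011, 0.005], "rot": [0.011, -0.055, 0], "grip": 1}, {"linear": [-0.066, -0.013, 0.005], "rot": [0.013, -0.065, 0], "grip": 1}, {"linear": [-0.077, -0.015, 0.005], "rot": [0.015, -0.076, 0], "grip": 1}]}}

```text
time: 12.5
ee_pos: [0.5936, -0.0606, 0.2254]
eef_rot: [0.635, 0.772, 0.012, 0.011]
ft_force: [1.0, -0.2, 6.0]
width: 0.0006
```

```bash
python3 st.py
```

```text
t 12.5 phi -1.7752752776768042 rad 0.09540823102664539 y -0.03746251259387077 N 5.94802476930032 tan 1.1028877558799828
```

Emit:
{"fn": "apply_moves", "kwargs": {"commands": [{"linear": [-0.011, -0.002, -0.001], "rot": [0.002, -0.011, 0], "grip": 1}, {"linear": [-0.022, -0.004, -0.003], "rot": [0.004, -0.022, 0], "grip": 1}, {"linear": [-0.033, -0.006, -0.004], "rot": [0.006, -0.033, 0], "grip": 1}, {"linear": [-0.043, -0.009, -0.006], "rot": [0.009, -0.044, 0], "grip": 1}, {"linear": [-0.054, -0.011, -0.008], "rot": [0.011, -0.055, 0], "grip": 1}, {"linear": [-0.065, -0.013, -0.01], "rot": [0.013, -0.065, 0], "grip": 1}]}}

```text
time: 13.1
ee_pos: [0.574, -0.0644, 0.2224]
eef_rot: [0.63, 0.767, 0.093, 0.077]
ft_force: [-0.4, 0.5, 7.6]
width: 0.0003
```

```bash
python3 st.py
```

```text
t 13.1 phi -13.894929481961572 rad 0.09523564884369057 y -0.03738892406182545 N 7.473233643690556 tan 1.4857926214642627
```

Good. Finish this stroke to -24°, then lift and look.

Emit:
{"fn": "apply_moves", "kwargs": {"commands": [{"linear": [-0.01, -0.002, -0.003], "rot": [0.002, -0.011, 0], "grip": 1}, {"linear": [-0.021, -0.004, -0.006], "rot": [0.004, -0.022, 0], "grip": 1}, {"linear": [-0.031, -0.006, -0.01], "rot": [0.006, -0.033, 0], "grip": 1}, {"linear": [-0.041, -0.008, -0.014], "rot": [0.009, -0.044, 0], "grip": 1}, {"linear": [-0.051, -0.01, -0.018], "rot": [0.011, -0.055, 0], "grip": 1}, {"linear": [-0.051, -0.01, -0.018], "rot": [0.011, -0.055, 0], "grip": 1}]}}

```text
time: 13.7
ee_pos: [0.5576, -0.0676, 0.2162]
eef_rot: [0.622, 0.756, 0.159, 0.131]
ft_force: [-6.0, 1.6, 7.9]
width: -0.0002
```

Emit:
{"fn": "apply_moves", "kwargs": {"commands": [{"linear": [-0.01, -0.002, 0.027], "rot": [0, 0, 0], "grip": 1}, {"linear": [-0.022, -0.005, 0.054], "rot": [0, 0, 0], "grip": 1}, {"linear": [0.05, 0.01, 0.08], "rot": [-0.013, 0.066, 0], "grip": 1}, {"linear": [0.131, 0.026, 0.098], "rot": [-0.027, 0.132, 0], "grip": 1}, {"linear": [0.131, 0.026, 0.098], "rot": [-0.027, 0.132, 0], "grip": 1}]}}

```text
time: 14.2
ee_pos: [0.5995, -0.0603, 0.2473]
eef_rot: [0.636, 0.772, -0.006, -0.002]
ft_force: [-0.4, 0.5, 0.9]
width: 0.0002
```

```bash
python3 st.py; python3 - <<'E'
from bench import r
from h import *
m=np.load("m.npy")
c=r.camera("wrist");f=c["frame"][:,:,::-1].copy()
print("slot",[(d["location"],d["p"]) for d in r.spot_point("slot",c)[:2]])
for a in range(0,100,10):
    A=np.radians(a);print(a,np.round(fproj(c,T(m,[[.077*np.sin(A),.012,.13+.077*np.cos(A)]]))[0]))
t=r.camera("top")["frame"][:,:,::-1]
o=cv2.resize(t[130:230,260:360],(420,420),interpolation=cv2.INTER_CUBIC)
cv2.imwrite("pics/w3.png",cv2.convertScaleAbs(np.hstack([f[:,150:450],o]),alpha=1.4))
E
```

```text
t 14.2 phi 1.4311085321128634 rad 0.1173536542168761 y -0.03831105058632103 N 0.9166323215971764 tan -0.28958443140273016
slot [([361.1, 154.2], 0.67)]
0 [272. 164.]
10 [296. 163.]
20 [317. 163.]
30 [336. 162.]
40 [350. 160.]
50 [361. 158.]
60 [368. 156.]
70 [371. 154.]
80 [371. 152.]
90 [368. 150.]
```

View pics/w3.png

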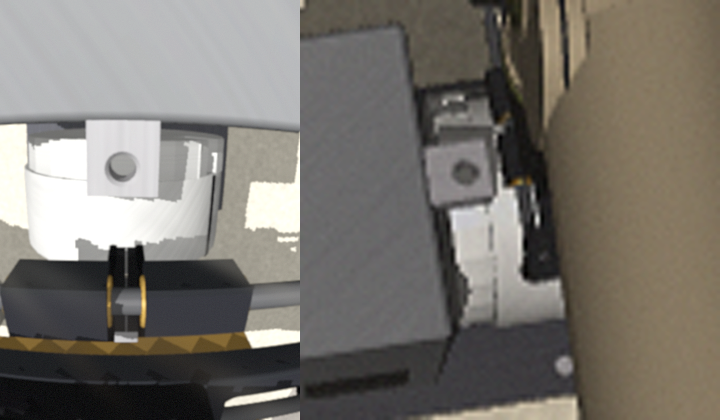

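Black line at wrist column ≈362 on the right flank with the slot beside it at (361,154): about 52° to go. Next stroke.

Emit:
{"fn": "apply_moves", "kwargs": {"commands": [{"linear": [0.07, 0.014, -0.01], "rot": [-0.013, 0.066, 0], "grip": 1}, {"linear": [0.14, 0.027, -0.04], "rot": [-0.026, 0.131, 0], "grip": 1}, {"linear": [0.14, 0.027, -0.06], "rot": [-0.026, 0.131, 0], "grip": 1}, {"linear": [0.136, 0.026, -0.08], "rot": [-0.026, 0.131, 0], "grip": 1}, {"linear": [0.136, 0.026, -0.085], "rot": [-0.026, 0.131, 0], "grip": 1}, {"linear": [0.136, 0.026, -0.085], "rot": [-0.026, 0.131, 0], "grip": 1}]}}

```text
time: 14.95
ee_pos: [0.6383, -0.0529, 0.2221]
eef_rot: [0.621, 0.755, -0.163, -0.132]
ft_force: [0.4, 0.1, 0.5]
width: 0.0007
```

```bash
python3 st.py; python3 - <<'E'
from bench import r
from h import *
m=np.load("m.npy")
c=r.camera("wrist")
g=cv2.cvtColor(c["frame"],cv2.COLOR_RGB2GRAY).astype(float)
for y in(-.005,-.02,):
  a=np.radians(np.arange(-60,80,.5));p=fproj(c,T(m,np.c_[.08*np.sin(a),0*a+y,.13+.08*np.cos(a)]))
  v=cv2.remap(g.astype(np.float32),p[:,0].astype(np.float32)[None],p[:,1].astype(np.float32)[None],1)[0]
  print(y,[(round(np.degrees(a[i]),1),int(v[i]),p[i].round()) for i in np.argsort(v[160:])[:5]+160])
E
```

```text
t 14.95 phi 24.711637364423513 rad 0.10137417829401173 y -0.03844134991748117 N 0.6487442770573784 tan 0.18412051018287823
-0.005 [(np.float64(51.5), 15, array([340., 197.])), (np.float64(51.0), 20, array([339., 197.])), (np.float64(52.0), 29, array([341., 197.])), (np.float64(50.5), 49, array([338., 197.])), (np.float64(52.5), 58, array([342., 196.]))]
-0.02 [(np.float64(51.0), 30, array([338., 222.])), (np.float64(51.5), 31, array([339., 222.])), (np.float64(50.5), 41, array([337., 222.])), (np.float64(52.0), 51, array([340., 222.])), (np.float64(50.0), 77, array([336., 222.]))]
```

Emit:
{"fn": "apply_moves", "kwargs": {"commands": [{"linear": [-0.003, -0.001, -0.006], "rot": [0, 0, 0], "grip": 1}, {"linear": [-0.006, -0.001, -0.011], "rot": [0, 0, 0], "grip": 1}, {"linear": [-0.007, -0.001, -0.015], "rot": [0, 0, 0], "grip": 1}, {"linear": [-0.007, -0.001, -0.015], "rot": [0, 0, 0], "grip": 1}]}}

```text
time: 15.4
ee_pos: [0.6363, -0.0527, 0.2158]
eef_rot: [0.62, 0.755, -0.165, -0.134]
ft_force: [-0.6, -1.5, 2.9]
width: 0.0003
```

Emit:
{"fn": "apply_moves", "kwargs": {"commands": [{"linear": [-0.001, 0, -0.003], "rot": [0, 0, 0], "grip": 1}, {"linear": [-0.001, 0, -0.003], "rot": [0, 0, 0], "grip": 1}, {"linear": [-0.001, 0, -0.003], "rot": [0, 0, 0], "grip": 1}]}}

```text
time: 15.7
ee_pos: [0.6364, -0.0526, 0.2151]
eef_rot: [0.62, 0.755, -0.165, -0.133]
ft_force: [1.6, -1.3, 5.8]
width: 0.0005
```

```bash
python3 st.py
```

```text
t 15.7 phi 25.501824192664657 rad 0.09427680163247983 y -0.03787915513080784 N 5.826179520145165 tan -1.2946292122585876
```

Emit:
{"fn": "apply_moves", "kwargs": {"commands": [{"linear": [-0.011, -0.002, 0.003], "rot": [0.002, -0.011, 0], "grip": 1}, {"linear": [-0.022, -0.004, 0.007], "rot": [0.004, -0.022, 0], "grip": 1}, {"linear": [-0.032, -0.006, 0.011], "rot": [0.006, -0.033, 0], "grip": 1}, {"linear": [-0.043, -0.008, 0.014], "rot": [0.009, -0.044, 0], "grip": 1}, {"linear": [-0.053, -0.01, 0.017], "rot": [0.011, -0.055, 0], "grip": 1}, {"linear": [-0.064, -0.012, 0.019], "rot": [0.013, -0.065, 0], "grip": 1}]}}

```text
time: 16.3
ee_pos: [0.6177, -0.0561, 0.2213]
eef_rot: [0.631, 0.768, -0.084, -0.067]
ft_force: [3.1, -0.9, 7.3]
width: 0.0006
```

```bash
cat > line.py <<'E'
from bench import r
from h import *
m=np.load("m.npy");c=r.camera("wrist")
g=cv2.cvtColor(c["frame"],cv2.COLOR_RGB2GRAY).astype(np.float32)
for y in(-.004,-.01,-.02):
  a=np.radians(np.arange(-75,75,.5));p=fproj(c,T(m,np.c_[.08*np.sin(a),0*a+y,.13+.08*np.cos(a)])).astype(np.float32)
  v=cv2.remap(g,p[None,:,0],p[None,:,1],1)[0]
  d=v-cv2.blur(v[None],(25,1))[0];i=np.argsort(d)[:4];print(y,np.degrees(a[i]).round(1),d[i].astype(int))
E
python3 st.py;python3 line.py
```

```text
t 16.3 phi 13.28541359031579 rad 0.09381191391173171 y -0.037700572829017884 N 7.761199282927422 tan 1.0899749121017268
-0.004 [39.5 39.  40.  40.5] [-103  -97  -95  -68]
-0.01 [39.5 39.  40.  38.5] [-106 -102  -93  -77]
-0.02 [39.5 39.  40.  38.5] [-80 -77 -70 -64]
```

Emit:
{"fn": "apply_moves", "kwargs": {"commands": [{"linear": [-0.011, -0.003, 0.002], "rot": [0.002, -0.011, 0], "grip": 1}, {"linear": [-0.022, -0.005, 0.003], "rot": [0.004, -0.022, 0], "grip": 1}, {"linear": [-0.033, -0.007, 0.004], "rot": [0.006, -0.033, 0], "grip": 1}, {"linear": [-0.044, -0.009, 0.005], "rot": [0.009, -0.044, 0], "grip": 1}, {"linear": [-0.055, -0.011, 0.006], "rot": [0.011, -0.055, 0], "grip": 1}, {"linear": [-0.066, -0.013, 0.006], "rot": [0.013, -0.065, 0], "grip": 1}, {"linear": [-0.077, -0.015, 0.006], "rot": [0.015, -0.076, 0], "grip": 1}]}}

```text
time: 17.05
ee_pos: [0.5948, -0.0605, 0.2234]
eef_rot: [0.635, 0.773, 0.009, 0.01]
ft_force: [0.9, -0.4, 8.2]
width: 0.0007
```

```bash
python3 st.py;python3 line.py
```

```text
t 17.05 phi -1.0815736297562604 rad 0.09343618831910261 y -0.03757042953325494 N 8.205774360246892 tan 1.0073301307322309
-0.004 [25.  24.5 25.5 24. ] [-89 -89 -75 -74]
-0.01 [25.  24.5 24.  25.5] [-96 -94 -88 -79]
-0.02 [24.5 25.  24.  25.5] [-84 -83 -75 -62]
```

Emit:
{"fn": "apply_moves", "kwargs": {"commands": [{"linear": [-0.011, -0.002, -0.001], "rot": [0.002, -0.011, 0], "grip": 1}, {"linear": [-0.022, -0.004, -0.002], "rot": [0.004, -0.022, 0], "grip": 1}, {"linear": [-0.033, -0.006, -0.003], "rot": [0.006, -0.033, 0], "grip": 1}, {"linear": [-0.043, -0.009, -0.005], "rot": [0.009, -0.044, 0], "grip": 1}, {"linear": [-0.054, -0.011, -0.007], "rot": [0.011, -0.055, 0], "grip": 1}, {"linear": [-0.065, -0.013, -0.009], "rot": [0.013, -0.065, 0], "grip": 1}]}}

```text
time: 17.7
ee_pos: [0.5752, -0.0643, 0.2208]
eef_rot: [0.631, 0.767, 0.09, 0.076]
ft_force: [-1.4, 0.7, 8.1]
width: 0.0002
```

```bash
python3 st.py;python3 line.py
```

```text
t 17.7 phi -13.4310825537555 rad 0.0933697735494424 y -0.03747962687915266 N 8.121525921273939 tan 0.7119833957554094
-0.004 [-8.5 -9.  -9.5 -8. ] [-47 -47 -42 -40]
-0.01 [12.  12.5 11.5 13. ] [-116 -111  -94  -88]
-0.02 [12.5 12.  11.5 13. ] [-86 -85 -75 -67]
```

Emit:
{"fn": "apply_moves", "kwargs": {"commands": [{"linear": [-0.01, -0.002, -0.003], "rot": [0.002, -0.011, 0], "grip": 1}, {"linear": [-0.021, -0.004, -0.006], "rot": [0.004, -0.022, 0], "grip": 1}, {"linear": [-0.031, -0.006, -0.01], "rot": [0.006, -0.033, 0], "grip": 1}, {"linear": [-0.041, -0.008, -0.014], "rot": [0.009, -0.044, 0], "grip": 1}, {"linear": [-0.051, -0.01, -0.018], "rot": [0.011, -0.055, 0], "grip": 1}, {"linear": [-0.061, -0.012, -0.022], "rot": [0.013, -0.066, 0], "grip": 1}, {"linear": [-0.061, -0.012, -0.022], "rot": [0.013, -0.066, 0], "grip": 1}]}}

```text
time: 18.45
ee_pos: [0.5557, -0.0681, 0.2133]
eef_rot: [0.62, 0.753, 0.169, 0.141]
ft_force: [-5.8, 0.8, 8.7]
width: 0.0005
```

```bash
python3 st.py;python3 line.py
```

```text
t 18.45 phi -26.499649762565493 rad 0.09311615041515309 y -0.037470353825191705 N 10.280679061000786 tan -1.0124672139146034
-0.004 [-7.  -6.5 -6.  -5.5] [-28 -26 -23 -21]
-0.01 [-1.  -1.5 -0.5 -2. ] [-129 -122 -115  -85]
-0.02 [-1.  -1.5 -0.5 -2. ] [-92 -88 -87 -67]
```

Emit:
{"fn": "apply_moves", "kwargs": {"commands": [{"linear": [-0.005, -0.001, 0.009], "rot": [0, 0, 0], "grip": 1}, {"linear": [-0.012, -0.002, 0.027], "rot": [0, 0, 0], "grip": 1}, {"linear": [-0.024, -0.005, 0.055], "rot": [0, 0, 0], "grip": 1}, {"linear": [0.05, 0.01, 0.08], "rot": [-0.013, 0.066, 0], "grip": 1}, {"linear": [0.131, 0.026, 0.11], "rot": [-0.028, 0.144, 0], "grip": 1}, {"linear": [0.131, 0.026, 0.11], "rot": [-0.028, 0.144, 0], "grip": 1}, {"linear": [0.131, 0.026, 0.11], "rot": [-0.028, 0.144, 0], "grip": 1}]}}

```text
time: 19.2
ee_pos: [0.5966, -0.0597, 0.2447]
eef_rot: [0.635, 0.773, -0.009, -0.009]
ft_force: [-1.4, 0.9, -0.5]
width: 0.0004
```

```bash
python3 st.py;python3 line.py; python3 - <<'E'
from bench import r
from h import *
m=np.load("m.npy");c=r.camera("wrist");f=c["frame"][:,:,::-1].copy();s=r.read_state()
o=cv2.resize(f[100:260,170:390],None,fx=3.5,fy=3.5,interpolation=cv2.INTER_CUBIC)
cv2.imwrite("pics/w4.png",o)
print("guide pred",fproj(c,T(m,[[0,.012,.233],[-.018,-.002,.233],[.018,-.002,.233]])).round(1).tolist(),[(d["location"],d["p"]) for d in r.spot_point("guide_mouth",c)[:1]])
print("line pred y-10,-30",fproj(c,T(m,[[0,-.01,.21],[0,-.03,.21]])).round(1).tolist())
p=s["ee_pos"];R=Ro.from_quat(s["eef_rot"]);print(p,s["eef_rot"],s["joint_positions"])
E
```

```text
t 19.2 phi 0.0727811431920638 rad 0.11465217932050945 y -0.03707999945506781 N -0.49012857794821196 tan -1.1601899923850865
-0.004 [25.5 25.  16.  24.5] [-21 -20 -19 -18]
-0.01 [1.  0.5 1.5 0. ] [-85 -84 -80 -72]
-0.02 [0.5 1.  0.  1.5] [-107 -103  -94  -78]
guide pred [[277.8, 176.6], [242.0, 203.7], [313.4, 204.3]] [([280.3, 173.2], 0.85)]
line pred y-10,-30 [[278.4, 206.5], [278.2, 238.7]]
[ 0.5960044  -0.05921062  0.2447265 ] [ 0.63438536  0.77295055 -0.00711586 -0.00721266] [ 0.57288016  0.36917219 -0.70826616  1.47833086  0.2401303   1.40315239
  0.04942569]
```

View pics/w4.png

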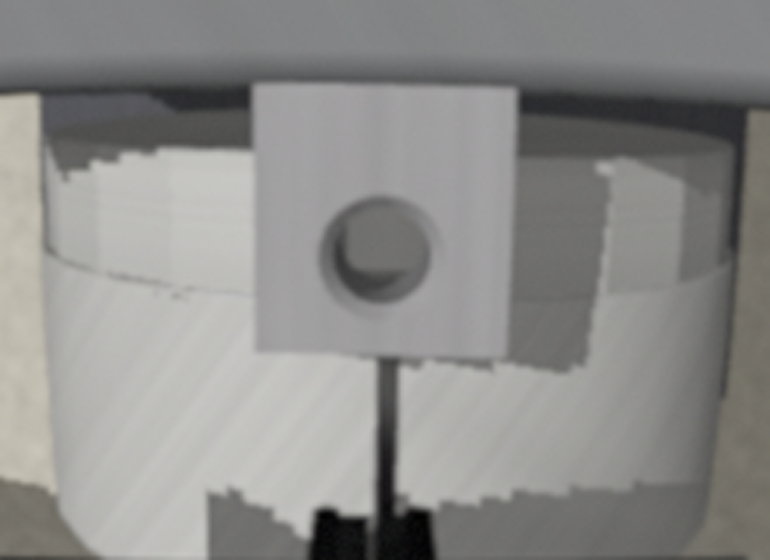

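The hole is at about (278.3,171.1) in the full image. The black line meets the guide's front about 1 mm from its centre, so the wheel is lined up and released. Now to the pin.

Emit:
{"fn": "apply_moves", "kwargs": {"commands": [{"linear": [0, 0, 0.16], "rot": [0.001, -0.006, 0], "grip": -0.2}, {"linear": [0, 0, 0.32], "rot": [0.001, -0.006, 0], "grip": -0.2}, {"linear": [-0.05, 0.15, 0.38], "rot": [0.001, -0.006, 0], "grip": -0.2}, {"linear": [-0.1, 0.3, 0.38], "rot": [0.001, -0.006, 0], "grip": -0.2}, {"linear": [-0.2, 0.5, 0.38], "rot": [0.001, -0.006, 0], "grip": -0.2}, {"linear": [-0.3, 0.7, 0.38], "rot": [0.001, -0.006, 0], "grip": -0.2}, {"linear": [-0.4, 0.9, 0.38], "rot": [0.001, -0.006, 0], "grip": -0.2}, {"linear": [-0.4, 0.9, 0.38], "rot": [0.001, -0.006, 0], "grip": -0.2}, {"linear": [-0.4, 0.9, 0.38], "rot": [0.001, -0.006, 0], "grip": -0.2}]}}

```text
time: 20.25
ee_pos: [0.4707, 0.2162, 0.3609]
eef_rot: [0.631, 0.776, 0.001, 0.002]
ft_force: [1.3, 0.3, 0.4]
width: 0.0516
```

Emit:
{"fn": "apply_moves", "kwargs": {"commands": [{"linear": [-0.09, 0.25, -0.1], "rot": [0, 0, 0], "grip": -0.2}, {"linear": [-0.09, 0.53, -0.25], "rot": [0, 0, 0], "grip": -0.2}, {"linear": [-0.09, 0.53, -0.42], "rot": [0, 0, 0], "grip": -0.2}, {"linear": [-0.09, 0.53, -0.46], "rot": [0, 0, 0], "grip": -0.2}, {"linear": [-0.09, 0.53, -0.46], "rot": [0, 0, 0], "grip": -0.2}, {"linear": [-0.09, 0.53, -0.46], "rot": [0, 0, 0], "grip": -0.2}]}}

```text
time: 20.85
ee_pos: [0.4465, 0.3686, 0.2194]
eef_rot: [0.634, 0.773, -0.002, 0.0]
ft_force: [-0.2, -1.6, 1.6]
width: 0.0522
```

```bash
python3 - <<'E'
from bench import r
from h import *
m=np.load("m.npy");c=r.camera("wrist");f=c["frame"][:,:,::-1].copy();s=r.read_state()
p=s["ee_pos"];R=Ro.from_quat(s["eef_rot"]);print(s["time"],p,s["eef_rot"],s["width"],s["joint_positions"])
print([(d["location"],d["p"],frayz(c,d["location"],.058)) for d in r.spot_point("pin",c)[:2]])
print("pin top pred",fproj(c,[[.4483,.371,.103]]),"tcp",fproj(c,[p+[0,0,0.]]))
cv2.imwrite("pics/w5.png",cv2.convertScaleAbs(f,alpha=1.4))
E
```

```text
20.9 [0.44773306 0.36810957 0.22148899] [ 6.34641684e-01  7.72805948e-01 -4.88702596e-04  8.12303213e-04] 0.052100774583721365 [-0.01767728  0.38858678 -0.94285231  1.57236582  0.32157834  1.34599683
 -0.80203875]
[([282.0, 195.4], 0.92, array([0.45153244, 0.36953207, 0.058     ]))]
pin top pred [[279.45475851 206.5174866 ]] tcp [[279.20580845 279.11994614]]
```

View pics/w5.png

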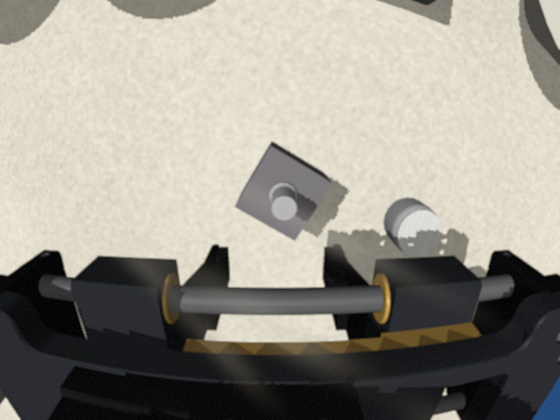

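Pin top at (286,208), collar at about (284,193), between the jaws' columns. Correct by about +5 mm x, +2 mm y and go down.

Emit:
{"fn": "apply_moves", "kwargs": {"commands": [{"linear": [0.017, 0.007, -0.1], "rot": [0, 0, 0], "grip": -0.2}, {"linear": [0.017, 0.007, -0.22], "rot": [0, 0, 0], "grip": -0.2}, {"linear": [0.017, 0.007, -0.32], "rot": [0, 0, 0], "grip": -0.2}, {"linear": [0.017, 0.007, -0.38], "rot": [0, 0, 0], "grip": -0.2}, {"linear": [0.017, 0.007, -0.42], "rot": [0, 0, 0], "grip": -0.2}, {"linear": [0.017, 0.007, -0.44], "rot": [0, 0, 0], "grip": -0.2}, {"linear": [0.017, 0.007, -0.45], "rot": [0, 0, 0], "grip": -0.2}, {"linear": [0.017, 0.007, -0.45], "rot": [0, 0, 0], "grip": -0.2}]}}

```text
time: 21.75
ee_pos: [0.4539, 0.371, 0.0874]
eef_rot: [0.635, 0.772, 0.0, 0.001]
ft_force: [-0.4, -0.3, -0.3]
width: 0.0524
```

Emit:
{"fn": "apply_moves", "kwargs": {"commands": [{"linear": [0, 0, 0], "rot": [0, 0, 0], "grip": 0.2}, {"linear": [0, 0, 0], "rot": [0, 0, 0], "grip": 0.4}, {"linear": [0, 0, 0], "rot": [0, 0, 0], "grip": 0.55}, {"linear": [0, 0, 0], "rot": [0, 0, 0], "grip": 0.7}, {"linear": [0, 0, 0], "rot": [0, 0, 0], "grip": 1}, {"linear": [0, 0, 0], "rot": [0, 0, 0], "grip": 1}, {"linear": [0, 0, 0], "rot": [0, 0, 0], "grip": 1}], "newtons": 30}}

```text
time: 22.45
ee_pos: [0.4534, 0.371, 0.0867]
eef_rot: [0.635, 0.773, -0.0, 0.001]
ft_force: [-0.2, 0.3, 1.2]
width: 0.0204
```

```bash
python3 - <<'E'
from bench import r
s=r.read_state();print(s["time"],s["ee_pos"],s["eef_rot"],s["width"],s["ft_force"],s["torque"])
E
```

```text
22.45 [0.45335624 0.3710368  0.08665394] [ 6.34945376e-01  7.72556788e-01 -9.34600594e-05  6.08319459e-04] 0.020446221536826258 [-0.21150543  0.28718118  1.23503232] [-0.01141812 -0.01410514 -0.01112121]
```

Emit:
{"fn": "apply_moves", "kwargs": {"commands": [{"linear": [0, 0, 0.03], "rot": [0, 0, 0], "grip": 1}, {"linear": [0, 0, 0.08], "rot": [0, 0, 0], "grip": 1}, {"linear": [0, 0, 0.14], "rot": [0, 0, 0], "grip": 1}, {"linear": [0, 0, 0.22], "rot": [0, 0, 0], "grip": 1}, {"linear": [0, 0, 0.32], "rot": [0, 0, 0], "grip": 1}, {"linear": [0, 0, 0.46], "rot": [0, 0, 0], "grip": 1}, {"linear": [0, 0, 0.6], "rot": [0, 0, 0], "grip": 1}, {"linear": [0, 0, 0.74], "rot": [0, 0, 0], "grip": 1}, {"linear": [0.02, -0.03, 0.86], "rot": [0, 0, 0], "grip": 1}, {"linear": [0.06, -0.15, 0.92], "rot": [0, 0, 0], "grip": 1}, {"linear": [0.1, -0.28, 0.92], "rot": [0, 0, 0], "grip": 1}, {"linear": [0.15, -0.42, 0.92], "rot": [0, 0, 0], "grip": 1}, {"linear": [0.2, -0.56, 0.92], "rot": [0, 0, 0], "grip": 1}, {"linear": [0.25, -0.7, 0.92], "rot": [0, 0, 0], "grip": 1}]}}

```text
time: 23.85
ee_pos: [0.5283, 0.1595, 0.364]
eef_rot: [0.635, 0.773, 0.0, 0.001]
ft_force: [0.5, 0.2, -1.5]
width: 0.0206
```

Emit:
{"fn": "apply_moves", "kwargs": {"commands": [{"linear": [0.05, -0.14, 0], "rot": [0, 0, 0], "grip": 1}, {"linear": [0.1, -0.28, 0], "rot": [0, 0, 0], "grip": 1}, {"linear": [0.15, -0.4, 0], "rot": [0, 0, 0], "grip": 1}, {"linear": [0.18, -0.5, 0], "rot": [0, 0, 0], "grip": 1}, {"linear": [0.192, -0.567, 0], "rot": [0, 0, 0], "grip": 1}, {"linear": [0.192, -0.567, 0], "rot": [0, 0, 0], "grip": 1}, {"linear": [0.192, -0.567, 0], "rot": [0, 0, 0], "grip": 1}]}}

```text
time: 24.55
ee_pos: [0.5857, -0.0086, 0.3635]
eef_rot: [0.635, 0.773, 0.0, 0.001]
ft_force: [-0.3, 0.3, -1.3]
width: 0.0205
```

```bash
python3 - <<'E'
from bench import r
from h import *
m=np.load("m.npy");c=r.camera("wrist");f=c["frame"][:,:,::-1].copy();s=r.read_state()
p=s["ee_pos"];R=Ro.from_quat(s["eef_rot"]);print(s["time"],p,s["eef_rot"],s["width"],s["ft_force"])
print([(d["location"],d["p"],frayz(c,d["location"],.233)) for d in r.spot_point("guide_mouth",c)[:2]],"pin",[(d["location"],d["p"]) for d in r.spot_point("pin",c)[:2]])
print("guide pred",fproj(c,[[.586,-.009,.233]]),"tip pred",fproj(c,[p-[0,0,.0287+.048]]),"collar centre",fproj(c,[p-[0,0,.0287]]))
np.savez("c.npz",**{k:c[k] for k in("mtx","extrinsics")})
cv2.imwrite("pics/w6.png",cv2.resize(cv2.convertScaleAbs(f[90:310,170:390],alpha=1.4),None,fx=2.7,fy=2.7,interpolation=cv2.INTER_CUBIC))
E
```

```text
24.6 [ 0.58566659 -0.00779237  0.36347273] [6.34385078e-01 7.73016760e-01 3.52132950e-04 7.33720748e-04] 0.020574851151916658 [ 0.37283315  0.95891704 -1.18729   ]
[([280.3, 204.6], 0.71, array([ 0.58930457, -0.00813294,  0.233     ])), ([275.1, 195.5], 0.29, array([ 0.58319596, -0.00087737,  0.233     ]))] pin [([275.3, 252.5], 0.67)]
guide pred [[276.43868247 204.8301045 ]] tip pred [[276.55455576 223.83969413]] collar centre [[276.84800301 251.15548657]]
```

View pics/w6.png

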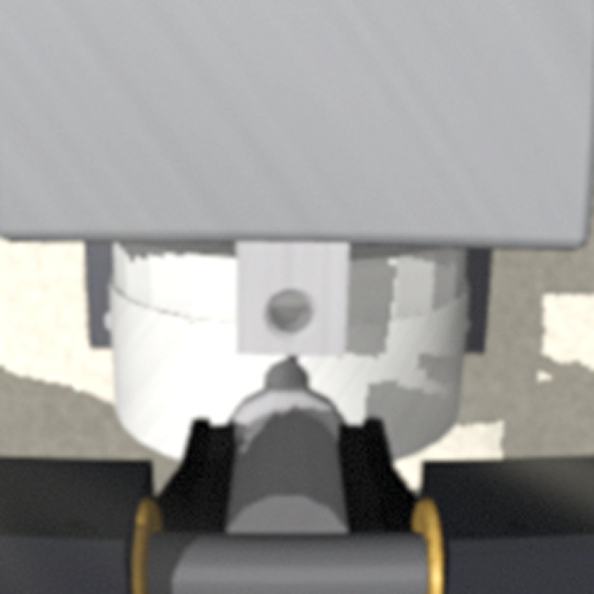

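Hole centre at (277.4,204.8), pin tip at (276.7,224): both match prediction within 1 px. Moving about 1 mm over and descending to just above the guide, then feeling the way in.

Emit:
{"fn": "apply_moves", "kwargs": {"commands": [{"linear": [0.004, -0.004, -0.05], "rot": [0, 0, 0], "grip": 1}, {"linear": [0.004, -0.004, -0.1], "rot": [0, 0, 0], "grip": 1}, {"linear": [0.004, -0.004, -0.14], "rot": [0, 0, 0], "grip": 1}, {"linear": [0.004, -0.004, -0.165], "rot": [0, 0, 0], "grip": 1}, {"linear": [0.004, -0.004, -0.18], "rot": [0, 0, 0], "grip": 1}, {"linear": [0.004, -0.004, -0.19], "rot": [0, 0, 0], "grip": 1}, {"linear": [0.004, -0.004, -0.2], "rot": [0, 0, 0], "grip": 1}, {"linear": [0.004, -0.004, -0.2], "rot": [0, 0, 0], "grip": 1}]}}

```text
time: 25.5
ee_pos: [0.5872, -0.0104, 0.3025]
eef_rot: [0.635, 0.773, -0.0, 0.001]
ft_force: [0.1, -0.9, -1.6]
width: 0.0204
```

```bash
cat > s2.py <<'E'
from bench import r
import numpy as np
s=r.read_state();print(s["time"],s["ee_pos"].round(4),"pin z above guide mm",round((s["ee_pos"][2]-.2617)*1e3,1),s["ft_force"].round(1),s["torque"].round(2))
E
python3 s2.py
```

```text
25.5 [ 0.5872 -0.0104  0.3025] pin z above guide mm 40.8 [ 0.1 -0.9 -1.6] [ 0.01 -0.11  0.01]
```

Emit:
{"fn": "apply_moves", "kwargs": {"commands": [{"linear": [0, 0, -0.008], "rot": [0, 0, 0], "grip": 1}, {"linear": [0, 0, -0.016], "rot": [0, 0, 0], "grip": 1}, {"linear": [0, 0, -0.024], "rot": [0, 0, 0], "grip": 1}, {"linear": [0, 0, -0.032], "rot": [0, 0, 0], "grip": 1}, {"linear": [0, 0, -0.032], "rot": [0, 0, 0], "grip": 1}]}}

```text
time: 26.0
ee_pos: [0.587, -0.0104, 0.2926]
eef_rot: [0.635, 0.773, -0.0, 0.0]
ft_force: [0.3, -0.3, -1.3]
width: 0.0204
```

```bash
python3 s2.py
```

```text
26.0 [ 0.587  -0.0104  0.2926] pin z above guide mm 30.9 [ 0.3 -0.3 -1.3] [-0.07 -0.08 -0.03]
```

Emit:
{"fn": "apply_moves", "kwargs": {"commands": [{"linear": [0, 0, -0.01], "rot": [0, 0, 0], "grip": 1}, {"linear": [0, 0, -0.02], "rot": [0, 0, 0], "grip": 1}, {"linear": [0, 0, -0.03], "rot": [0, 0, 0], "grip": 1}, {"linear": [0, 0, -0.04], "rot": [0, 0, 0], "grip": 1}, {"linear": [0, 0, -0.05], "rot": [0, 0, 0], "grip": 1}, {"linear": [0, 0, -0.05], "rot": [0, 0, 0], "grip": 1}]}}

```text
time: 26.6
ee_pos: [0.587, -0.0104, 0.2774]
eef_rot: [0.635, 0.773, -0.0, 0.0]
ft_force: [0.5, -0.1, -0.8]
width: 0.0204
```

```bash
python3 s2.py
```

```text
26.6 [ 0.587  -0.0104  0.2774] pin z above guide mm 15.7 [ 0.5 -0.1 -0.8] [ 0.03 -0.13 -0.01]
```

In the slot, no resistance. On to seating.

Emit:
{"fn": "apply_moves", "kwargs": {"commands": [{"linear": [0, 0, -0.01], "rot": [0, 0, 0], "grip": 1}, {"linear": [0, 0, -0.02], "rot": [0, 0, 0], "grip": 1}, {"linear": [0, 0, -0.03], "rot": [0, 0, 0], "grip": 1}, {"linear": [0, 0, -0.038], "rot": [0, 0, 0], "grip": 1}, {"linear": [0, 0, -0.045], "rot": [0, 0, 0], "grip": 1}, {"linear": [0, 0, -0.048], "rot": [0, 0, 0], "grip": 1}, {"linear": [0, 0, -0.05], "rot": [0, 0, 0], "grip": 1}, {"linear": [0, 0, -0.05], "rot": [0, 0, 0], "grip": 1}]}}

```text
time: 27.4
ee_pos: [0.5872, -0.0103, 0.263]
eef_rot: [0.635, 0.773, -0.0, 0.001]
ft_force: [0.4, -0.3, -1.0]
width: 0.0206
```

```bash
python3 s2.py
```

```text
27.4 [ 0.5872 -0.0103  0.263 ] pin z above guide mm 1.3 [ 0.4 -0.3 -1. ] [-0.03 -0.08  0.02]
```

Emit:
{"fn": "apply_moves", "kwargs": {"commands": [{"linear": [0, 0, -0.003], "rot": [0, 0, 0], "grip": 1}, {"linear": [0, 0, -0.006], "rot": [0, 0, 0], "grip": 1}, {"linear": [0, 0, -0.008], "rot": [0, 0, 0], "grip": 1}, {"linear": [0, 0, -0.008], "rot": [0, 0, 0], "grip": 1}]}}

```text
time: 27.8
ee_pos: [0.5873, -0.0103, 0.2616]
eef_rot: [0.635, 0.773, -0.0, 0.001]
ft_force: [-2.4, -1.1, 7.2]
width: 0.0203
```

```bash
python3 s2.py
```

```text
27.8 [ 0.5873 -0.0103  0.2616] pin z above guide mm -0.1 [-2.4 -1.1  7.2] [-0.05  0.59 -0.05]
```

Seated: 8 N at the expected height. Release and retreat upward.

Emit:
{"fn": "apply_moves", "kwargs": {"commands": [{"linear": [0, 0, 0.004], "rot": [0, 0, 0], "grip": 0.3}, {"linear": [0, 0, 0.004], "rot": [0, 0, 0], "grip": 0}, {"linear": [0, 0, 0.004], "rot": [0, 0, 0], "grip": -0.2}, {"linear": [0, 0, 0.004], "rot": [0, 0, 0], "grip": -0.2}, {"linear": [0, 0, 0.004], "rot": [0, 0, 0], "grip": -0.2}, {"linear": [0, 0, 0.05], "rot": [0, 0, 0], "grip": -0.2}, {"linear": [0, 0, 0.12], "rot": [0, 0, 0], "grip": -0.2}, {"linear": [0, 0, 0.22], "rot": [0, 0, 0], "grip": -0.2}, {"linear": [0, 0, 0.32], "rot": [0, 0, 0], "grip": -0.2}, {"linear": [0, -0.12, 0.32], "rot": [0, 0, 0], "grip": -0.2}, {"linear": [0, -0.2, 0.32], "rot": [0, 0, 0], "grip": -0.2}, {"linear": [0, -0.2, 0.32], "rot": [0, 0, 0], "grip": -0.2}, {"linear": [0, -0.2, 0.32], "rot": [0, 0, 0], "grip": -0.2}]}}

```text
time: 29.1
ee_pos: [0.5872, -0.0706, 0.3573]
eef_rot: [0.635, 0.772, 0.0, 0.001]
ft_force: [0.1, -0.2, 0.3]
width: 0.0522
```

```bash
python3 s2.py; python3 - <<'E'
from bench import r
from h import *
c=r.camera("wrist");f=c["frame"][:,:,::-1]
g=np.array([.587,-.0095])
print("pin",[(d["location"],d["p"]) for d in r.spot_point("pin",c)[:2]],"pred origin/top",fproj(c,[[*g,.233],[*g,.278]]).round(1).tolist())
cv2.imwrite("pics/w7.png",cv2.resize(cv2.convertScaleAbs(f[60:280,170:390],alpha=1.4),None,fx=2.7,fy=2.7,interpolation=cv2.INTER_CUBIC))
E
```

```text
29.1 [ 0.5872 -0.0706  0.3573] pin z above guide mm 95.6 [ 0.1 -0.2  0.3] [ 0.03 -0.09  0.03]
pin [([288.9, 137.0], 0.93)] pred origin/top [[290.3, 136.7], [293.2, 141.4]]
```

View pics/w7.png

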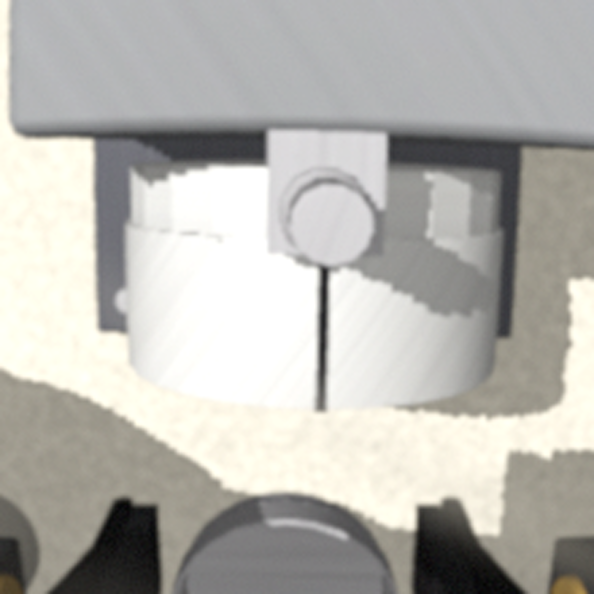

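The pin stands upright in the guide: top at crop (332,222), or full image (293,142), predicted (293,141); collar on the guide; black line at the guide's middle (323,270). Gripper empty and clear, so I hand in.

```bash
python3 -c "
from bench import r
print(r.close_job())"
```

```text
the job is handed in; nothing more can be done
None
```

The flywheel is locked: the pin is seated in the guide and through the slot. I handed the job in at about 29 s of the 72 s allowed; the hand-in reports no verdict.

**Wheel:** I found the line about 145° from the top. I turned the wheel with three fingertip strokes at about 4–10 N, with the pin still in its stand. The wrist camera then put the line within about 1° (1 mm) of the guide's centre.

**Pin:** I took it from the stand and lowered it through the guide with no resistance. At the expected seated height the force rose to about 8 N, and I let go.

**Last checks:** The final wrist picture shows the pin upright with its top within 1 px of prediction, the collar on the guide and the line at the guide's middle. The gripper was empty, about 95 mm above its release height and 60 mm to the side, with force near zero.

**Not clean or not checked:**
- My first fit of the mill's position from the wrist camera was about 10 mm off because I misread pixel rows; a sharper crop fixed it.
- One return stroke overshot and tapped the wheel at about 6 N.
- I did not measure the tub, sieve or tin again at the end. The arm passed well above them, and no unexpected force showed up in the readings after each move.

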